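Dip the oil gauge rod and hold it level for reading

ROBOT

A 6-joint arm with a two-finger parallel gripper is mounted at the origin on the work surface. World frame = base frame: x ahead of the robot, y to its left, z up, the work surface at z = 0. Lengths are in m, angles in rad, forces in N, time in s.
With the tool pointing down it reaches from about 0.275 to 0.75 m from the base axis. Payload 10.2 kg.
Tool frame: the origin (TCP) lies midway between the tips of the shut fingers; the grasp point (between the pads) lies 19 mm behind it (bot.grip_depth is the distance from the TCP to the grasp point, in m); x points along the fingers, z is the direction in which the jaws open and shut, and the axes are right-handed (so a half turn about x gives the same grasp; the last joint's range is limited). The gripper opens to 85 mm and grips with 20 to 120 N. Pads are 22 mm wide; open, the fingers measure 114 mm over their backs; the gripper's body (76 mm by 85 mm) begins 54 mm behind the grasp point. The pads swing forward as they close: fully open they stand 13 mm farther back than shut.
Start: joints at [-1.555, 0.313, 1.498, -0, 1.331, -0.223], TCP at [0.124, -0.51, 0.196] pointing down, gripper open.
Joint ranges: [-2.94, 2.94], [-0.97, 2.17], [0.19, 2.56], [-1.23, 4.37], [0.02, 3.11], [-2.88, 2.88]. Speed limits (rad/s): [2.39, 2.39, 3.01, 3.14, 3.14, 3.14].

INTERFACE

Orientations are given as a rotation vector (axis times angle).
In Python, from cell import bot gives the robot as it stands.
- The arm moves only by the tool carry_out, never from a script. Its arguments are lists of equal length, an entry for each row: "hand": the finger opening in mm, from 0 to 85.4; "offset": the shift along the tool's x, y, z in mm, a list of three; "twist": the turn, a rotation vector about the tool's x, y, z in degrees, a list of three. In form: {"hand": [hand, ...], "offset": [[dx, dy, dz], ...], "twist": [[wx, wy, wz], ...]}. A call has exactly 5 rows; each row shifts and turns the commanded pose from where the row before left it, along the tool's axes as they then stand; what a row does not reach is not made up. A row lasts 1/12 s, in which the tool goes at most 41.7 mm and 7.16 degrees, less where a joint would pass 70% of its speed; a pose out of reach is approached as far as the arm can. A call is refused whole if a number of a shift passes 41.7 or a number of a turn 7.16, either way. A call with a gripper value outside its range is refused whole. The fingers move at their own pace and stop on an object; "force" is the grip in N (left out, the last holds). Time passes only in rows, so rows that do not move let the fingers close, or fill a call up. It gives the time, the measured TCP pose, the force and the opening at its end, in the units of the state.
- bot.get_state(): the state, without advancing time (a new reading comes with each control period).
- bot.capture(name): name is "scene" or "top"; returns the picture (384x512x3 uint8, red, green, blue); there is no depth.
- bot.camera_info(name): a dict with "fx", "fy", "cx", "cy" (pixels), "k1" (the pictures are not rectified: a ray, as slopes to the right and down, at radius r is drawn at 1 + k1 r^2 times it, then the intrinsics apply), "cam_to_world" (4x4, takes a point from camera to world coordinates). Camera axes: x right, y up, looking along -z (the intrinsics and any distortion apply to the point x, -y, -z); pixel columns grow to the right and rows downward; lengths in m; the calibration is good to about 2 mm. A picture is of the moment at which its call begins. camera_info takes no time and is no camera call.
- bot.finish_job(): hands the job in, once; it reports no verdict.
The state is a dict: "t": time; "qpos": joint angles; "joint_vel": joint speeds; "joint_torque": joint torques, N m; "tool_pos": TCP position; "orientation": TCP orientation; "force": force on the tool from outside, world axes, zero at the start; "wrist_torque": the same for the moment, N m; "width": opening from 0.0 (shut) to 1.0 (fully open).
Only numpy, scipy, OpenCV 4.12 (cv2) and the standard library are available. Lean on these libraries where they do the work, as an engineer would, in place of code of your own. Each camera call takes 0.05 s, during which the arm holds its last target. There are 200 camera calls.

TASK

Check the oil of the hydraulic power unit: pull the top drawer of the gauge cabinet out to its stop and leave it open, take the gauge rod from its holder by its black grip, and slide it gently down the slanting filler neck until its collar rests fully on the rim. Then draw it right out and finish while still holding it by the grip, level and still, with the whole rod at least 20 cm above the bench and clear of everything, so that the oil mark at its tip can be read. Do not ram the collar, do not touch the bare steel rod with the gripper, and leave the other things on the bench where they are.

Things in the scene. Friction and masses are not known exactly. Their poses are not given: they have to be found in the camera images.
- cabinet_drawer0 (a joint): Top drawer of the grey two-drawer gauge cabinet, white fronts facing the robot. Slide in metres: 0 shut, grows as it comes out towards the robot, stop at 0.142; it takes 1 to 2 N and stays where it is left. Its side walls stand 56 above its underside; the cabinet's top is 26 above the handle bar
- cabinet_drawer0_handle (a point): Middle of the top drawer's handle: a level steel bar 120 long, 11 thick, its axis 35 in front of the drawer front (30 clear), on two posts 51 either side of the middle. Axes: x points into the cabinet (the drawer opens along -x), y along the bar, z up. It moves with the drawer
- cabinet: The gauge cabinet, 210 deep, 300 wide, 164 high, fixed on the bench. Origin at the centre of its underside; x to its back, y along its width, z up; front 105 from the origin. The gauge rod lies across its top drawer: while shut, the grip's centre is at about (-0.019, -0.081, 0.120) in this frame; it moves with the drawer
- holder (a point): Rod holder in the top drawer, moving with it: two white notched supports (8 thick, 34 wide) under the bare rod, about 12 and 94 past the collar's stop face. Origin under the stop face, on the drawer's floor; x, z as the cabinet's. The rod's axis is 28 above the floor, 65 behind the drawer's front wall; the grip overhangs free, with 55 clear on both sides once the drawer is out
- rod: The whole gauge rod, one rigid piece of 55 to 95 g: black grip, aluminium collar (28 diameter, 6 thick), bare round steel rod (8 diameter, 110 long, rounded end, two dark rings). Origin at the centre of the collar's stop face. x along the rod from grip to tip; z is up while it lies level in the holder, from which it lifts straight up
- rod_grip (a point): Centre of the gauge rod's black plastic grip, 20 x 20 square in section and 70 long, on the rod's axis, 41 before the collar's stop face. Axes as rod
- rod_collar (a point): Centre of the collar's stop face, the side of the collar towards the tip. Axes as rod
- rod_tip (a point): The end of the bare rod, 110 beyond the collar's stop face on the rod's axis. Axes as rod
- unit: The hydraulic power unit, fixed: white tank 150 x 180, 137 high with a steel lid, then a valve block with a small valve (151 high) and a grey motor (150 high) in a row along +y, out to 350. A black breather, 26 high, on the lid at (-0.035, -0.045). Origin at the middle of the tank's underside; x towards the side with the filler neck, z up
- neck: The filler neck: steel tube rising from the tank's +x side at 40 degrees above level, open end turned towards the gauge cabinet's side. Origin at the centre of its open rim, 135 above the bench; z points out of the tube along its axis, y is level. Bore 14, flaring to about 20 in the last 10; rim 32 outside; tube 90 long, 55 of it outside. The rod goes in freely until the collar meets the rim

How it is judged:
By the outcome, as a careful person would: the job done as asked, in the order asked, and still so for the second after the job is handed in, while the arm keeps its last pose, push and grip.
It also fails if it takes over 67 s, if anything falls off the work surface, if the arm or the gripper's body presses on something with over 40 N, if the wrist force passes 120 N, or if a joint passes its speed limit or range.

## Working session

There is one attempt and no reset: what is moved stays moved. The work goes in short steps, Python scripts to look and compute and a tool call to move; the robot and the scene stay as the last step left them, time stands still between calls to the robot, and variables do not carry over. Pictures are saved under pics/ and viewed, about 8 in all and at most 12, crops included, and the job is handed in when it is done.

Besides the shell and the picture viewer there is one more tool, called after "Emit:" as name(argument=value, ...) on one line, values as JSON. carry_out: Moves the arm, as the interface text tells. Its arguments: {"type":"object","properties":{"hand":{"type":"array"},"offset":{"type":"array"},"twist":{"type":"array"},"force":{"type":"number"}},"required":["hand","offset","twist"]}

```bash
mkdir -p pics; ls
python3 - <<'E'
from cell import bot
import cv2,numpy as np
s=bot.get_state();print(s)
for n in("scene","top"):
    im=bot.capture(n);cv2.imwrite(f"pics/{n}0.png",im[:,:,::-1])
    c=bot.camera_info(n);print(n,c)
E
```

```text
pics
{'t': 0.0, 'qpos': array([-1.55537934e+00,  3.13465887e-01,  1.49842852e+00, -2.25780057e-05,
        1.33102129e+00, -2.23388522e-01]), 'joint_vel': array([-9.66305247e-04, -7.87209328e-04,  3.55308645e-05, -2.63162077e-04,
        1.47370334e-03,  3.70444963e-04]), 'joint_torque': array([-1.21969679e-03, -4.12270939e+01, -2.59748358e+01, -2.11021547e-04,
        4.10325069e-03, -5.09018278e-06]), 'tool_pos': array([ 0.1241675 , -0.50979046,  0.19513021]), 'orientation': array([ 1.03246861,  1.31362028, -1.03077589]), 'force': array([-0.6936494 ,  0.14934736, -0.9800619 ]), 'wrist_torque': array([ 0.02890584, -0.04143603, -0.03513202]), 'width': 1.0007617092551586}
scene {'fx': 350.5783592552206, 'fy': 350.5783592552206, 'cx': 259.5147451127114, 'cy': 191.54098859485833, 'k1': 0.003950523554036385, 'cam_to_world': array([[ 0.80950606, -0.40000184,  0.42976561,  0.98679679],
       [ 0.58702026,  0.56434135, -0.58045332, -0.57327072],
       [-0.0103521 ,  0.7221616 ,  0.69164692,  0.77603586],
       [ 0.        ,  0.        ,  0.        ,  1.        ]])}
top {'fx': 445.37603828285756, 'fy': 445.37603828285756, 'cx': 252.45546345210258, 'cy': 194.14607571032448, 'k1': -0.11723435286033695, 'cam_to_world': array([[-0.0017591 ,  0.99231814, -0.12369973,  0.43785684],
       [-0.99968883,  0.00133295,  0.02490925,  0.00161089],
       [ 0.02488278,  0.12370505,  0.99200701,  1.14901658],
       [ 0.        ,  0.        ,  0.        ,  1.        ]])}
```

Run:
```python
import cv2
for n in("scene","top"):
    im=cv2.imread(f"pics/{n}0.png");cv2.imwrite(f"pics/{n}0b.png",cv2.resize(im,(800,600),interpolation=cv2.INTER_CUBIC))
```

```text
(no output)
```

View pics/scene0b.png

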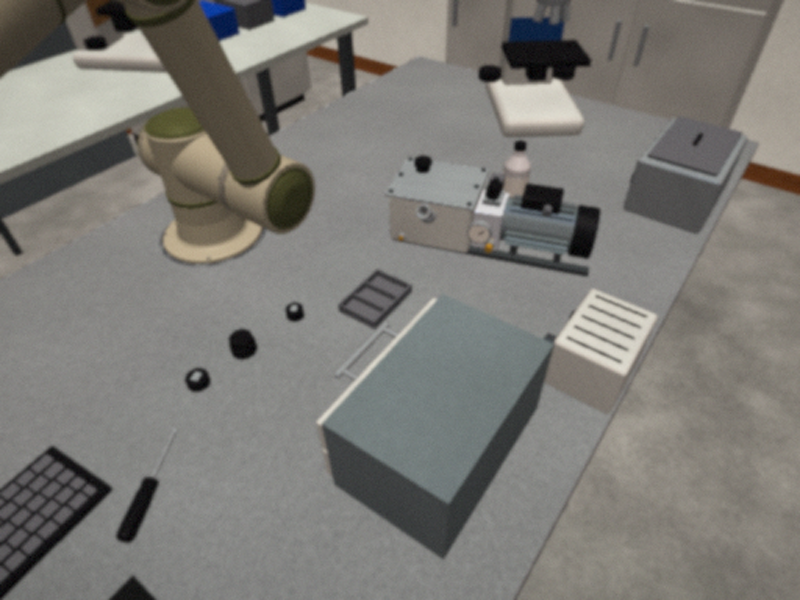

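View pics/top0b.png

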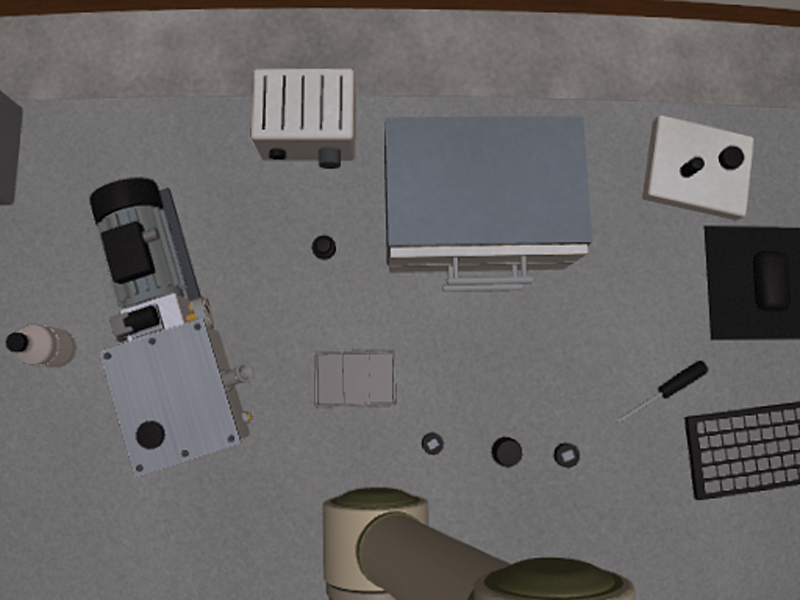

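The top view (800x600) shows the cabinet top with corners at (386,118), (583,118), (590,244) and (387,244). The handle bars are near (488,283), the tank lid spans (103,355)–(240,440), and the neck rim is near (245,373). In the scene view the neck rim is near (424,213) and the handle runs from (338,374) to (390,328).

```bash
cat > h.py <<'E'
import numpy as np, cv2
from cell import bot
from scipy.spatial.transform import Rotation as R
def ray(n,u,v):
    c=bot.camera_info(n);x,y=(u-c["cx"])/c["fx"],(v-c["cy"])/c["fy"]
    d=np.array([x,y])
    for _ in range(10):
        d=np.array([x,y])/(1+c["k1"]*(d@d))
    M=c["cam_to_world"];return M[:3,3],M[:3,:3]@np.array([d[0],-d[1],-1])
def plane(n,u,v,z):
    o,d=ray(n,u,v);return o+d*(z-o[2])/d[2]
def proj(n,p):
    c=bot.camera_info(n);M=c["cam_to_world"];q=M[:3,:3].T@(np.asarray(p)-M[:3,3])
    a=np.array([q[0],-q[1]])/-q[2];a=a*(1+c["k1"]*(a@a));return a*c["fx"]+[c["cx"],c["cy"]]
def tri(u1,u2):
    (a,d),(b,e)=ray("scene",*u1),ray("top",*u2)
    s=np.linalg.lstsq(np.c_[d,-e],b-a,rcond=None)[0];p,q=a+s[0]*d,b+s[1]*e
    return (p+q)/2,np.linalg.norm(p-q)
def snap(n,f,box,k):
    im=bot.capture(n)[:,:,::-1];np.save("pics/"+f,im);x,y,w,h=box
    cv2.imwrite(f"pics/{f}.png",cv2.resize(im[y:y+h,x:x+w],None,fx=k,fy=k,interpolation=cv2.INTER_CUBIC))
def rows():
    s=bot.get_state();print(round(s["t"],2),s["tool_pos"].round(4),"\n",R.from_rotvec(s["orientation"]).as_matrix().round(3),s["force"].round(1),round(s["width"]*85.4,1))
E
python3 - <<'E'
from h import *
np.set_printoptions(precision=4,suppress=True)
k=1/1.5625
for p in [(386,118),(583,118),(590,244),(387,244)]:print("cab",plane("top",p[0]*k,p[1]*k,.164))
for p in [(321,422),(437,299),(552,343),(444,498)]:print("cabS",plane("scene",p[0]*k,p[1]*k,.164))
for p in [(444,289),(531,281),(450,281),(527,281)]:print("hand",plane("top",p[0]*k,p[1]*k,.138))
for p in [(338,374),(390,328)]:print("handS",plane("scene",p[0]*k,p[1]*k,.138))
for p in [(103,355),(205,320),(240,440),(138,474)]:print("lid",plane("top",p[0]*k,p[1]*k,.137))
print("neck",plane("top",245*k,373*k,.135),plane("scene",424*k,213*k,.135))
rows()
a=cv2.imread("pics/top0.png");b=cv2.imread("pics/scene0.png")
c1=cv2.resize(a[215:265,135:185],(400,400),interpolation=3);c2=cv2.resize(b[110:160,245:295],(400,400),interpolation=3)
t=cv2.resize(a[150:200,240:390],(800,267),interpolation=3)
# top: handles strip
cv2.imwrite("pics/c1.png",cv2.vconcat([cv2.hconcat([c1,c2]),t[:200]]))
E
```

```text
cab [ 0.8387 -0.011   0.164 ]
cab [ 0.8439 -0.3092  0.164 ]
cab [ 0.6489 -0.3104  0.164 ]
cab [ 0.647  -0.0125  0.164 ]
cabS [ 0.6527 -0.3121  0.164 ]
cabS [ 0.6476 -0.0297  0.164 ]
cabS [ 0.8392 -0.0098  0.164 ]
cabS [ 0.8406 -0.3058  0.164 ]
hand [ 0.5853 -0.0968  0.138 ]
hand [ 0.5976 -0.2266  0.138 ]
hand [ 0.5973 -0.1058  0.138 ]
hand [ 0.5976 -0.2206  0.138 ]
handS [ 0.6027 -0.2245  0.138 ]
handS [ 0.6091 -0.1058  0.138 ]
lid [0.487  0.4048 0.137 ]
lid [0.5391 0.2538 0.137 ]
lid [0.3658 0.1987 0.137 ]
lid [0.3154 0.3469 0.137 ]
neck [0.4621 0.1935 0.135 ] [0.4709 0.1907 0.135 ]
0.1 [ 0.1242 -0.5098  0.1952] 
 [[-0.     0.972  0.237]
 [ 0.001  0.237 -0.972]
 [-1.     0.    -0.001]] [0.5 0.5 0.7] 85.3
```

View pics/c1.png

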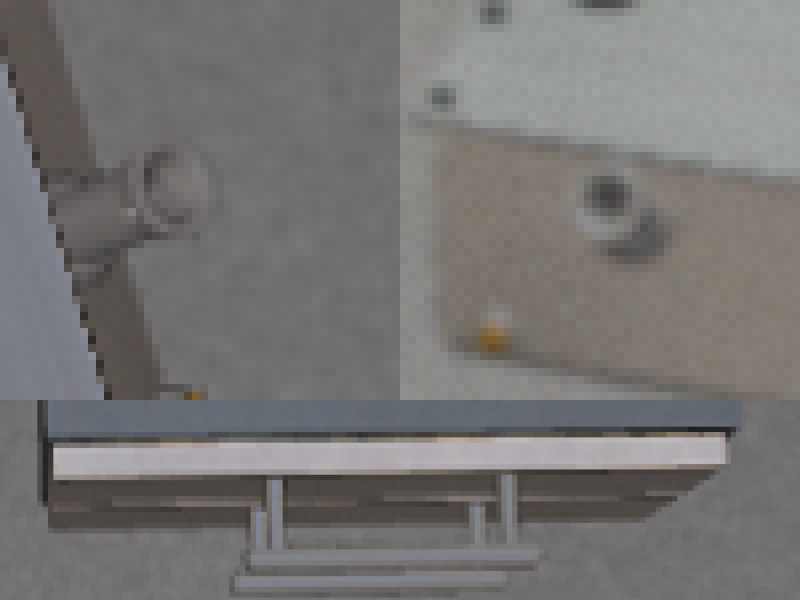

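The crop shows the upper handle bar from (250,158) to (540,152) in the strip. The neck's rim centre is at about (180,185) in the left panel and (208,208) in the right panel.

Run:
```python
from h import *
np.set_printoptions(precision=4,suppress=True)
for u,v in [(250,158),(540,152)]:print(plane("top",240+u/5.333,150+v/5.333,.138))
print(tri((271,136.2),(157.5,238.1)),plane("top",157.5,238.1,.135),plane("scene",271,136.2,.135))
```

```text
[ 0.5977 -0.1032  0.138 ]
[ 0.6008 -0.23    0.138 ]
(array([0.465 , 0.1939, 0.1309]), np.float64(0.003795876094342563)) [0.4635 0.1919 0.135 ] [0.4695 0.1906 0.135 ]
```

Emit:
carry_out(hand=[30, 30, 30, 30, 30], offset=[[-8, 0, 0], [-8, 0, 0], [-8, 0, 0], [-8, 0, 0], [-8, 0, 0]], twist=[[-7, 0, 0], [-7, 0, 0], [-7, 0, 0], [-7, 0, 0], [-7, 0, 0]], force=40)

```text
t: 0.52
tool_pos: [0.1242, -0.5099, 0.2357]
orientation: [0.56, 1.498, -0.559]
force: [-0.1, 0.3, 0.2]
width: 0.351
```

Emit:
carry_out(hand=[30, 30, 30, 30, 30], offset=[[-8, 0, 0], [-8, 0, 0], [-8, 0, 0], [-8, 0, 0], [-8, 0, 0]], twist=[[-7, 0, 0], [-7, 0, 0], [-7, 0, 0], [-7, 0, 0], [-7, 0, 0]])

```text
t: 0.93
tool_pos: [0.1242, -0.5099, 0.2757]
orientation: [0.082, 1.569, -0.081]
force: [-0.1, 0.3, -0.6]
width: 0.356
```

Emit:
carry_out(hand=[30, 30, 30, 30, 30], offset=[[0, 0, 0], [0, 15, 15], [0, 20, 25], [0, 20, 25], [0, 20, 25]], twist=[[-7, 0, 0], [0, 0, 0], [0, 0, 0], [0, 0, 0], [0, 0, 0]])

```text
t: 1.35
tool_pos: [0.214, -0.4329, 0.2753]
orientation: [-0.008, 1.571, 0.009]
force: [2.0, -0.9, -0.2]
width: 0.352
```

```bash
python3 -c "
from h import *
rows()"
```

```text
1.35 [ 0.214  -0.4329  0.2753] 
 [[-0.    -0.011  1.   ]
 [ 0.001  1.     0.011]
 [-1.     0.001 -0.   ]] [ 2.  -0.9 -0.2] 30.1
```

Emit:
carry_out(hand=[30, 30, 30, 30, 30], offset=[[0, 20, 28], [0, 20, 28], [0, 20, 28], [0, 20, 28], [0, 20, 28]], twist=[[0, 0, 0], [0, 0, 0], [0, 0, 0], [0, 0, 0], [0, 0, 0]])

```text
t: 1.77
tool_pos: [0.3531, -0.331, 0.2755]
orientation: [-0.009, 1.571, 0.01]
force: [0.4, -1.1, -0.3]
width: 0.354
```

Emit:
carry_out(hand=[30, 30, 30, 30, 30], offset=[[0, 20, 28], [0, 20, 28], [0, 20, 28], [0, 20, 28], [0, 20, 28]], twist=[[0, 0, 0], [0, 0, 0], [0, 0, 0], [0, 0, 0], [0, 0, 0]])

```text
t: 2.18
tool_pos: [0.492, -0.2293, 0.2754]
orientation: [-0.009, 1.571, 0.01]
force: [0.2, -0.2, -0.9]
width: 0.352
```

Emit:
carry_out(hand=[30, 30, 30, 30, 30], offset=[[0, 20, 26], [0, 20, 26], [10, 20, 26], [20, 10, 15], [20, 0, 5]], twist=[[0, 0, 0], [0, 0, 0], [0, 0, 0], [0, 0, 0], [0, 0, 0]])

```text
t: 2.6
tool_pos: [0.5899, -0.1571, 0.2245]
orientation: [-0.012, 1.57, 0.012]
force: [0.1, -0.2, 0.3]
width: 0.352
```

Emit:
carry_out(hand=[30, 30, 30, 30, 30], offset=[[15, 0, 0], [10, 0, 0], [10, 0, 0], [0, 0, 0], [0, 0, 0]], twist=[[0, 0, 0], [0, 0, 0], [0, 0, 0], [0, 0, 0], [0, 0, 0]])

```text
t: 3.02
tool_pos: [0.5879, -0.1598, 0.191]
orientation: [-0.009, 1.571, 0.009]
force: [-0.8, 1.2, 1.1]
width: 0.35
```

```bash
python3 -c "
from h import *
rows()
snap('scene','s1',(180,130,200,150),4)
snap('top','t1',(200,90,200,150),4)"
```

```text
3.02 [ 0.5879 -0.1598  0.191 ] 
 [[ 0.    -0.011  1.   ]
 [-0.     1.     0.011]
 [-1.    -0.     0.   ]] [-0.8  1.2  1.1] 29.9
```

View pics/s1.png

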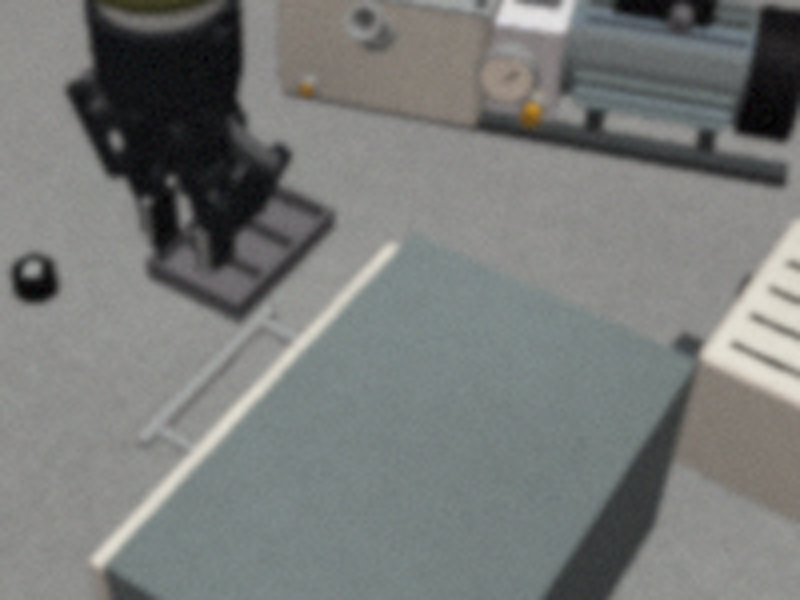

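The gripper's tips are at about (195,250) in this crop, and the handle runs from (148,438) to (268,312), with its middle at about (208,375).

```bash
python3 -c "
from h import *
np.set_printoptions(precision=4,suppress=True)
print('tcp px',(proj('scene',bot.get_state()['tool_pos'])-[180,130])*4)
a=plane('scene',180+148/4,130+438/4,.138);b=plane('scene',180+268/4,130+312/4,.138)
print(a,b,(a+b)/2)
for p in [(.599,-.105,.138),(.599,-.165,.138),(.599,-.225,.138)]: print((proj('scene',p)-[180,130])*4)
im=np.load('pics/t1.npy')
cv2.imwrite('pics/t1.png',cv2.resize(im[100:200,240:374],(800,597),interpolation=2))"
```

```text
tcp px [190.9386 296.419 ]
[ 0.6042 -0.2239  0.138 ] [ 0.5998 -0.1043  0.138 ] [ 0.602  -0.1641  0.138 ]
[266.359  312.1246]
[205.7671 371.0465]
[139.9538 435.0463]
```

View pics/t1.png

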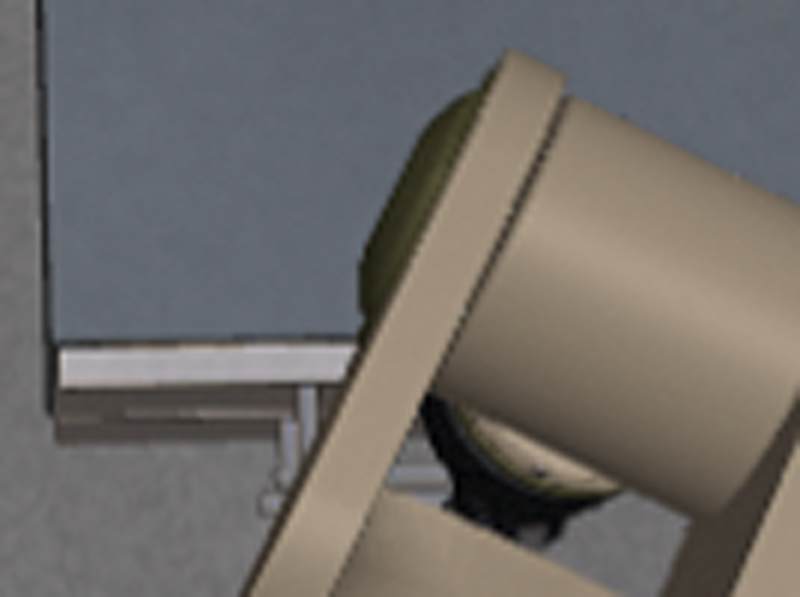

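The top view is mostly hidden by the arm. I'll check the true fingertip position by differencing against the first scene picture.

```bash
python3 -c "
from h import *
a=np.load('pics/s1.npy').astype(int);b=cv2.imread('pics/scene0.png').astype(int)
d=np.abs(cv2.GaussianBlur((a-b).astype(np.float32),(3,3),0)).max(2)[170:215,210:250]
m=d>14
for r in range(45):
  print(170+r,(170+r-130)*4,''.join('#' if x else '.' for x in m[r]))
"
```

```text
170 160 ########################################
171 164 ########################################
172 168 ########################################
173 172 ########################################
174 176 ########################################
175 180 ########################################
176 184 .#######################################
177 188 .######################################.
178 192 ..#####################################.
179 196 ..#####################################.
180 200 ...###################################..
181 204 ...###################################..
182 208 ....#################################...
183 212 ....############.###################....
184 216 ....############..#################.....
185 220 ....############...###############......
186 224 ....############....############........
187 228 .....###########....###########.........
188 232 .....###########....###########.........
189 236 ......#########......#########..........
190 240 ......########.......#########..........
191 244 .......######.........########..........
192 248 .......#####..
[... 404 characters left out ...]
..............
201 284 ........................................
202 288 ........................................
203 292 ........................................
204 296 ........................................
205 300 ........................................
206 304 ........................................
207 308 ........................................
208 312 ........................................
209 316 ........................................
210 320 ........................................
211 324 ........................................
212 328 ........................................
213 332 ........................................
214 336 ........................................
```

Emit:
carry_out(hand=[30, 30, 30, 30, 30], offset=[[0, -3, 5], [0, -2, 6], [8, 0, 0], [12, 0, 0], [12, 0, 0]], twist=[[0, 0, 0], [0, 0, 0], [0, 0, 0], [0, 0, 0], [0, 0, 0]])

```text
t: 3.53
tool_pos: [0.5993, -0.1645, 0.1578]
orientation: [-0.009, 1.571, 0.009]
force: [0.1, -0.5, -0.2]
width: 0.354
```

Emit:
carry_out(hand=[30, 30, 30, 30, 30], offset=[[12, 0, 0], [12, 0, 0], [10, 0, 0], [6, 0, 0], [0, 0, 0]], twist=[[0, 0, 0], [0, 0, 0], [0, 0, 0], [0, 0, 0], [0, 0, 0]])

```text
t: 3.95
tool_pos: [0.5986, -0.1642, 0.1171]
orientation: [-0.008, 1.573, 0.01]
force: [0.4, 0.7, 0.4]
width: 0.353
```

```bash
python3 -c "
from h import *
rows()
snap('scene','s2',(190,150,100,75),8)"
```

```text
3.95 [ 0.5986 -0.1642  0.1171] 
 [[-0.002 -0.012  1.   ]
 [ 0.001  1.     0.012]
 [-1.     0.001 -0.002]] [0.4 0.7 0.4] 30.2
```

View pics/s2.png

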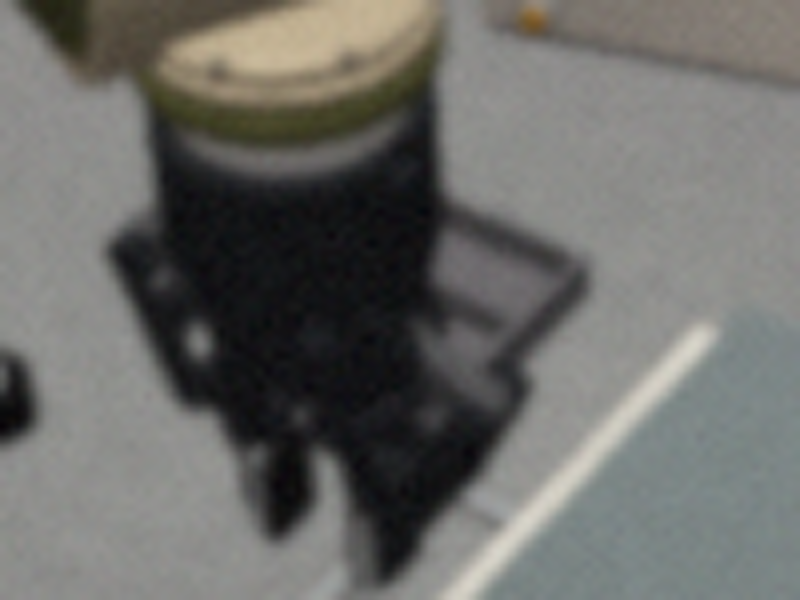

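The fingers straddle the bar: the left tip is at (280,530), the right tip at (385,580), and the bar emerges at (325,585). I'll close the gripper.

Emit:
carry_out(hand=[5, 5, 5, 5, 5], offset=[[0, 0, 0], [0, 0, 0], [0, 0, 0], [0, 0, 0], [0, 0, 0]], twist=[[0, 0, 0], [0, 0, 0], [0, 0, 0], [0, 0, 0], [0, 0, 0]], force=40)

```text
t: 4.42
tool_pos: [0.5992, -0.1645, 0.119]
orientation: [-0.01, 1.57, 0.009]
force: [0.1, -0.0, -0.4]
width: 0.062
```

```bash
python3 -c "
from h import *
rows()
print((proj('scene',bot.get_state()['tool_pos'])-[190,150])*8)
snap('scene','s3',(190,160,100,75),8)"
```

```text
4.42 [ 0.5992 -0.1645  0.119 ] 
 [[ 0.    -0.012  1.   ]
 [-0.     1.     0.012]
 [-1.    -0.     0.   ]] [ 0.1 -0.  -0.4] 5.3
[337.2137855  622.38195433]
```

View pics/s3.png

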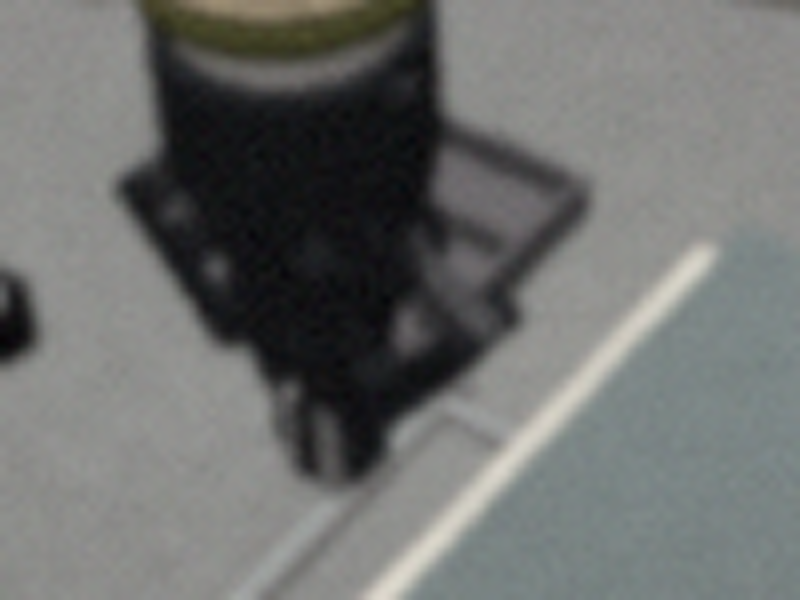

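The shut tips appear at (340,475), but the reported TCP projects to (337,542), so the real tips seem higher than reported and missed the bar. I'll open, go 15 mm lower and close again.

Emit:
carry_out(hand=[30, 30, 30, 30, 30], offset=[[0, 0, 0], [0, 0, 0], [5, 0, 0], [5, 0, 0], [5, 0, 0]], twist=[[0, 0, 0], [0, 0, 0], [0, 0, 0], [0, 0, 0], [0, 0, 0]])

```text
t: 4.88
tool_pos: [0.5989, -0.1644, 0.1029]
orientation: [-0.009, 1.571, 0.01]
force: [0.6, -0.9, -1.3]
width: 0.348
```

Emit:
carry_out(hand=[5, 5, 5, 5, 5], offset=[[0, 0, 0], [0, 0, 0], [0, 0, 0], [0, 0, 0], [0, 0, 0]], twist=[[0, 0, 0], [0, 0, 0], [0, 0, 0], [0, 0, 0], [0, 0, 0]])

```text
t: 5.3
tool_pos: [0.5989, -0.1643, 0.1033]
orientation: [-0.009, 1.572, 0.01]
force: [1.0, 0.2, -6.6]
width: 0.095
```

```bash
python3 -c "
from h import *
rows()
im=bot.capture('scene')[:,:,::-1];np.save('pics/s4',im)
a=im.astype(int);b=cv2.imread('pics/scene0.png').astype(int)
d=np.abs(cv2.GaussianBlur((a-b).astype(np.float32),(3,3),0)).max(2)[195:245,215:255]
print(proj('scene',bot.get_state()['tool_pos']))
for r in range(50): print(195+r,''.join('#' if x>14 else '.' for x in d[r]))
"
```

```text
5.3 [ 0.5989 -0.1643  0.1033] 
 [[-0.001 -0.012  1.   ]
 [ 0.     1.     0.012]
 [-1.     0.    -0.001]] [ 1.   0.2 -6.6] 8.2
[232.50533563 231.81953535]
195 ################################........
196 ################################........
197 ############################.###........
198 ############################............
199 #############################...........
200 ##############################.##...###.
201 #############################..#..######
202 #############################....#######
203 ############################...#########
204 ###########################..###########
205 ###########################..###########
206 ##########################..############
207 .#######################################
208 ..#####################################.
209 .....#################################..
210 ......###############################...
211 ......##############################....
212 .......############################.....
213 ........##########################......
214 ........########################........
215 ........#######################.........
2
[... 603 characters left out ...]
.........................
230 ........................................
231 ........................................
232 ........................................
233 ........................................
234 ........................................
235 ........................................
236 ........................................
237 ........................................
238 ........................................
239 ........................................
240 ........................................
241 ........................................
242 ........................................
243 ........................................
244 ........................................
```

Emit:
carry_out(hand=[30, 30, 30, 30, 30], offset=[[0, 0, 0], [0, 0, 0], [3, 0, 0], [3, 0, 0], [4, 0, 0]], twist=[[0, 0, 0], [0, 0, 0], [0, 0, 0], [0, 0, 0], [0, 0, 0]])

```text
t: 5.77
tool_pos: [0.5992, -0.1645, 0.0937]
orientation: [-0.01, 1.57, 0.009]
force: [-0.2, -0.3, -0.2]
width: 0.354
```

Emit:
carry_out(hand=[5, 5, 5, 5, 5], offset=[[0, 0, 0], [0, 0, 0], [0, 0, 0], [0, 0, 0], [0, 0, 0]], twist=[[0, 0, 0], [0, 0, 0], [0, 0, 0], [0, 0, 0], [0, 0, 0]])

```text
t: 6.18
tool_pos: [0.5989, -0.1643, 0.0933]
orientation: [-0.009, 1.571, 0.01]
force: [0.0, 0.3, -4.2]
width: 0.106
```

Emit:
carry_out(hand=[5, 5, 5, 5, 5], offset=[[0, 0, -3], [0, 0, -6], [0, 0, -8], [0, 0, -8], [0, 0, -8]], twist=[[0, 0, 0], [0, 0, 0], [0, 0, 0], [0, 0, 0], [0, 0, 0]])

```text
t: 6.6
tool_pos: [0.5652, -0.1651, 0.0934]
orientation: [-0.01, 1.571, 0.009]
force: [1.4, -3.1, -6.9]
width: 0.105
```

```bash
python3 -c "
from h import *
rows()
print((proj('scene',bot.get_state()['tool_pos'])-[170,140])*5)
snap('scene','s5',(170,140,160,120),5)"
```

```text
6.6 [ 0.5652 -0.1651  0.0934] 
 [[-0.    -0.012  1.   ]
 [-0.     1.     0.012]
 [-1.    -0.    -0.   ]] [ 1.4 -3.1 -6.9] 9.0
[261.23718173 442.83711957]
```

View pics/s5.png

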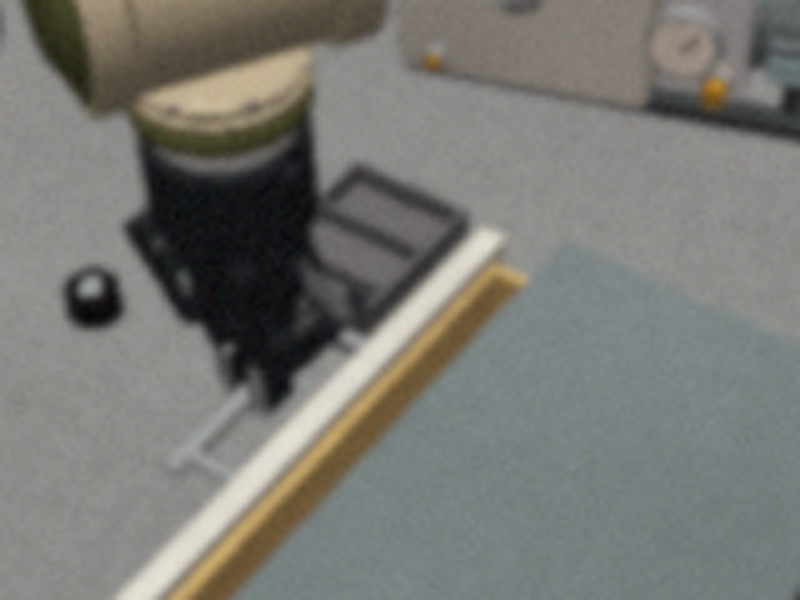

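The drawer is following the gripper: the white front now runs from (130,595) to (490,235), with the wooden inside showing, and the fingers hold the bar at (255,390). I'll keep pulling.

Emit:
carry_out(hand=[5, 5, 5, 5, 5], offset=[[0, 0, -10], [0, 0, -10], [0, 0, -10], [0, 0, -10], [0, 0, -10]], twist=[[0, 0, 0], [0, 0, 0], [0, 0, 0], [0, 0, 0], [0, 0, 0]])

```text
t: 7.07
tool_pos: [0.5154, -0.1663, 0.0934]
orientation: [-0.01, 1.571, 0.008]
force: [2.2, -5.6, -8.8]
width: 0.106
```

Emit:
carry_out(hand=[5, 5, 5, 5, 5], offset=[[0, 0, -10], [0, 0, -10], [0, 0, -10], [0, 0, -8], [0, 0, -6]], twist=[[0, 0, 0], [0, 0, 0], [0, 0, 0], [0, 0, 0], [0, 0, 0]])

```text
t: 7.48
tool_pos: [0.4713, -0.1673, 0.0934]
orientation: [-0.011, 1.571, 0.007]
force: [2.1, -10.0, -12.0]
width: 0.105
```

Emit:
carry_out(hand=[5, 5, 5, 5, 5], offset=[[0, 0, -4], [0, 0, -4], [0, 0, -3], [0, 0, -2], [0, 0, -1]], twist=[[0, 0, 0], [0, 0, 0], [0, 0, 0], [0, 0, 0], [0, 0, 0]])

```text
t: 7.9
tool_pos: [0.4577, -0.1677, 0.0934]
orientation: [-0.011, 1.571, 0.007]
force: [1.6, -9.5, -13.1]
width: 0.107
```

Emit:
carry_out(hand=[5, 5, 5, 5, 5], offset=[[0, 0, -1], [0, 0, -1], [0, 0, -1], [0, 0, -1], [0, 0, -1]], twist=[[0, 0, 0], [0, 0, 0], [0, 0, 0], [0, 0, 0], [0, 0, 0]])

```text
t: 8.32
tool_pos: [0.4578, -0.1678, 0.0936]
orientation: [-0.011, 1.558, 0.005]
force: [36.1, -6.5, -33.2]
width: 0.106
```

Emit:
carry_out(hand=[5, 5, 5, 5, 5], offset=[[0, 0, 2], [0, 0, 2], [0, 0, 0.5], [0, 0, 0], [0, 0, 0]], twist=[[0, 0, 0], [0, 0, 0], [0, 0, 0], [0, 0, 0], [0, 0, 0]])

```text
t: 8.73
tool_pos: [0.4577, -0.1677, 0.0934]
orientation: [-0.012, 1.57, 0.007]
force: [2.4, -9.3, -13.4]
width: 0.107
```

Emit:
carry_out(hand=[28, 28, 28, 28, 28], offset=[[0, 0, 0], [0, 0, 0], [0, 0, 0], [0, 0, 0], [-3, 0, 0]], twist=[[0, 0, 0], [0, 0, 0], [0, 0, 0], [0, 0, 0], [0, 0, 0]])

```text
t: 9.15
tool_pos: [0.4574, -0.1659, 0.0967]
orientation: [-0.009, 1.571, 0.01]
force: [0.3, 0.3, -0.8]
width: 0.329
```

Emit:
carry_out(hand=[28, 28, 28, 28, 28], offset=[[-10, 0, 0], [-15, 0, 0], [-30, 0, 0], [-30, 0, 0], [-30, 0, 0]], twist=[[0, 0, 0], [0, 0, 0], [0, 0, 0], [0, 0, 0], [0, 0, 0]])

```text
t: 9.57
tool_pos: [0.4574, -0.1659, 0.2141]
orientation: [-0.01, 1.57, 0.009]
force: [0.1, -0.7, 0.9]
width: 0.326
```

Emit:
carry_out(hand=[0, 0, 0, 0, 0], offset=[[-10, 0, -30], [0, 0, -40], [0, 0, -40], [0, 0, -20], [0, 0, 0]], twist=[[0, 0, 0], [0, 0, 0], [0, 0, 0], [0, 0, 0], [0, 0, 0]])

```text
t: 9.98
tool_pos: [0.3252, -0.1674, 0.2229]
orientation: [-0.009, 1.57, 0.007]
force: [-0.1, 0.1, 0.4]
width: 0.003
```

```bash
python3 -c "
from h import *
rows()
p=bot.get_state()['tool_pos']
print(proj('scene',p),proj('top',p))
snap('scene','s6',(100,60,300,225),2)
snap('top','t6',(100,60,300,225),2)
a=cv2.imread('pics/s6.png');b=cv2.imread('pics/t6.png')
cv2.imwrite('pics/c6.png',cv2.hconcat([cv2.resize(a,(400,300)),cv2.resize(b,(400,300))]))
cv2.imwrite('pics/c6.png',cv2.hconcat([cv2.resize(np.load('pics/s6.npy'),(400,300)),cv2.resize(np.load('pics/t6.npy'),(400,300))]))
t=np.load('pics/t6.npy')[100:250,200:400];cv2.imwrite('pics/t6c.png',cv2.resize(t,(800,600),interpolation=2))
"
```

```text
9.98 [ 0.3252 -0.1674  0.2229] 
 [[ 0.001 -0.01   1.   ]
 [-0.002  1.     0.01 ]
 [-1.    -0.002  0.001]] [-0.1  0.1  0.4] 0.2
[146.20046345 154.92468548] [323.29497005 304.02469842]
```

View pics/t6c.png

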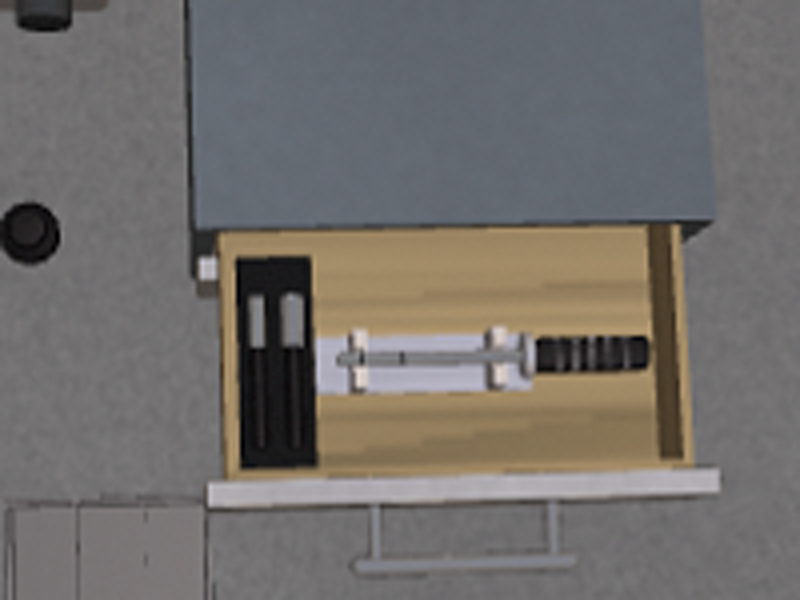

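The drawer is fully open. The rod lies in its holder with the grip from (535,354) to (650,354), the tip at (336,359) and the collar at about (528,355). Next I'll measure the true position of the shut fingertips by differencing.

```bash
python3 -c "
from h import *
np.set_printoptions(precision=4,suppress=True)
for n,f,x0,y0 in(('scene','s6',122,115),('top','t6',290,270)):
  a=np.load(f'pics/{f}.npy').astype(np.float32);b=cv2.imread(f'pics/{n}0.png').astype(np.float32)
  d=np.abs(cv2.GaussianBlur(a-b,(3,3),0)).max(2)
  for r in range(0,60): print(y0+r,''.join('#' if x>14 else '.' for x in d[y0+r,x0:x0+60]))
for q in [(348,188.5),(200+531/4,100+355/4),(200+336/4,100+359/4)]: print(plane('top',*q,.12))
for q in [(200+355/4,100+567/4),(200+577/4,100+561/4)]: print('h',plane('top',*q,.138))
"
```

```text
115 ##############################....##########################
116 ################################.###########################
117 ############################################################
118 ############################################################
119 ##################################.#########################
120 ############################################################
121 .###########################################################
122 ..##########################################################
123 ..##########################################################
124 ..##########################################################
125 ...#########################################################
126 ....########################################################
127 .....#######################################################
128 .......#####################################################
129 .........###################################################
130 .........###################################################
131 ...........#.################.##########################
[... 6133 characters left out ...]
##############################################
322 ...........#################################################
323 ..........##################################################
324 .........###################################################
325 ........####################################################
326 .......#####################################################
327 ......######################################################
328 .....#######################################################
329 ....######################################..################
[ 0.5799 -0.2497  0.12  ]
[ 0.5792 -0.2132  0.12  ]
[ 0.5766 -0.098   0.12  ]
h [ 0.4553 -0.1059  0.138 ]
h [ 0.458  -0.2334  0.138 ]
```

```bash
python3 -c "
from h import *
np.set_printoptions(precision=1,suppress=True)
print(bot.grip_depth)
for p,r in [((.5992,-.1645,.119),(232.5,220.5)),((.5989,-.1643,.1033),(233.5,226)),((.3252,-.1674,.2229),(143,145))]:
  for dz in(0,.01,.02,.03,.04): print(r,dz,proj('scene',np.add(p,[0,0,dz])),proj('scene',np.add(p,[-dz,0,0])))
# flange edges in top: tool axis check
for h in (.1,.15,.2): print(h,proj('top',(.3252,-.1674,.2229+h)))
"
```

```text
0.0187
(232.5, 220.5) 0 [232.1 227.8] [232.1 227.8]
(232.5, 220.5) 0.01 [231.9 225.1] [229. 226.]
(232.5, 220.5) 0.02 [231.6 222.4] [225.9 224.2]
(232.5, 220.5) 0.03 [231.3 219.6] [222.8 222.4]
(232.5, 220.5) 0.04 [231.1 216.8] [219.7 220.7]
(233.5, 226) 0 [232.5 231.8] [232.5 231.8]
(233.5, 226) 0.01 [232.3 229.2] [229.4 230. ]
(233.5, 226) 0.02 [232.  226.5] [226.3 228.2]
(233.5, 226) 0.03 [231.7 223.8] [223.3 226.5]
(233.5, 226) 0.04 [231.4 221.1] [220.2 224.7]
(143, 145) 0 [146.2 154.9] [146.2 154.9]
(143, 145) 0.01 [145.3 151.8] [143.6 153.5]
(143, 145) 0.02 [144.3 148.6] [141.  152.2]
(143, 145) 0.03 [143.4 145.4] [138.5 150.8]
(143, 145) 0.04 [142.4 142.2] [136.  149.5]
0.1 [333.2 310.5]
0.15 [339.1 314.4]
0.2 [345.8 318.8]
```

View pics/c6.png

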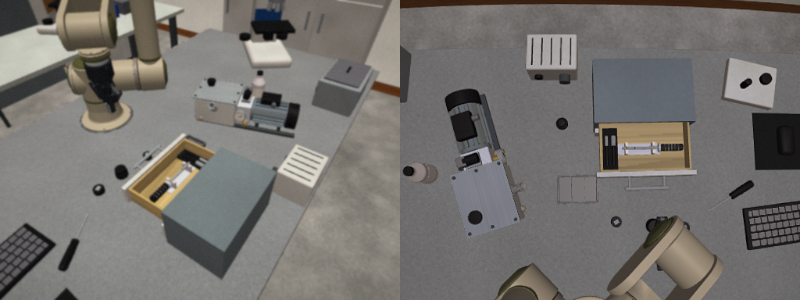

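c6 shows the drawer open with the rod's grip at its right, and the unit and other items unmoved. The fingertips sit about 27 mm higher than reported, so I'll correct for that and go to the grip.

Emit:
carry_out(hand=[50, 50, 50, 50, 50], offset=[[0, -8, 25], [0, -9, 25], [0, -9, 25], [0, -9, 25], [0, -9, 25]], twist=[[-0.7, 0, 0], [0, 0, 0], [0, 0, 0], [0, 0, 0], [0, 0, 0]])

```text
t: 10.5
tool_pos: [0.4559, -0.2089, 0.2215]
orientation: [-0.02, 1.571, 0.02]
force: [-0.3, -0.3, 0.0]
width: 0.587
```

Emit:
carry_out(hand=[50, 50, 50, 50, 50], offset=[[0, -9, 25], [0, -9, 25], [0, -9, 25], [0, -8, 25], [0, -7, 25]], twist=[[0, 0, 0], [0, 0, 0], [0, 0, 0], [0, 0, 0], [0, 0, 0]])

```text
t: 10.92
tool_pos: [0.5818, -0.2476, 0.2211]
orientation: [-0.019, 1.571, 0.02]
force: [0.3, 0.1, 0.9]
width: 0.587
```

Emit:
carry_out(hand=[50, 50, 50, 50, 50], offset=[[10, 0, 5], [15, 0, 0], [15, 0, 0], [10, 0, 0], [0, 0, 0]], twist=[[0, 0, 0], [0, 0, 0], [0, 0, 0], [0, 0, 0], [0, 0, 0]])

```text
t: 11.33
tool_pos: [0.5839, -0.2467, 0.1689]
orientation: [-0.017, 1.575, 0.022]
force: [0.0, -0.6, -0.9]
width: 0.586
```

```bash
python3 -c "
from h import *
np.set_printoptions(precision=1,suppress=True)
rows()
im=bot.capture('scene')[:,:,::-1];np.save('pics/s7',im)
p=bot.get_state()['tool_pos']
g=(.580,-.249,.12);print('tcp',proj('scene',p),'tcp+27',proj('scene',p+[0,0,.027]),'grip',proj('scene',g))
c=proj('scene',g).astype(int)
cv2.imwrite('pics/s7.png',cv2.resize(im[c[1]-60:c[1]+30,c[0]-60:c[0]+60],(800,600),interpolation=2));print(c-[60,60],6.667)
"
```

```text
11.33 [ 0.6 -0.2  0.2] 
 [[-0. -0.  1.]
 [ 0.  1.  0.]
 [-1.  0. -0.]] [ 0.  -0.6 -0.9] 50.0
tcp [202.  232.9] tcp+27 [200.5 225. ] grip [202.8 246.5]
[142 186] 6.667
```

View pics/s7.png

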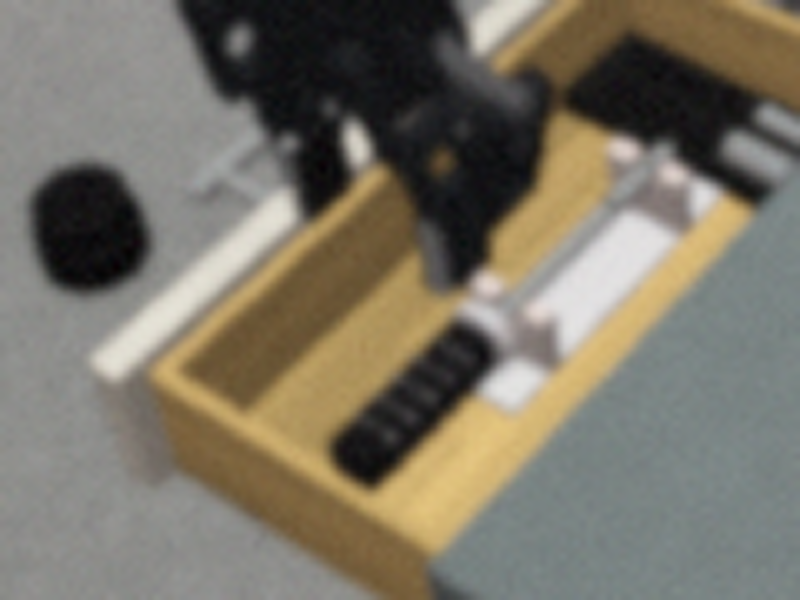

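The tips are at (320,210) and (445,285), and the grip centre is at (415,400). The fingers straddle the grip's line. I'll descend about 89 mm to a reported z of 0.080.

Emit:
carry_out(hand=[50, 50, 50, 50, 50], offset=[[14, -1, -1], [14, -1, -1], [14, 0, 0], [14, 0, 0], [12, 0, 0]], twist=[[0, 0, 0], [0, 0, 0], [0, 0, 0], [0, 0, 0], [0, 0, 0]])

```text
t: 11.8
tool_pos: [0.5829, -0.2499, 0.1039]
orientation: [-0.019, 1.57, 0.018]
force: [-0.0, -0.1, -0.4]
width: 0.586
```

Emit:
carry_out(hand=[50, 50, 50, 50, 50], offset=[[8, 0, 0], [6, 0, 0], [6, 0, 0], [0, 0, 0], [0, 0, 0]], twist=[[0, 0, 0], [0, 0, 0], [0, 0, 0], [0, 0, 0], [0, 0, 0]])

```text
t: 12.22
tool_pos: [0.5827, -0.2499, 0.084]
orientation: [-0.019, 1.57, 0.019]
force: [0.2, -0.7, -0.2]
width: 0.583
```

Emit:
carry_out(hand=[14, 14, 14, 14, 14], offset=[[0, 0, 0], [0, 0, 0], [0, 0, 0], [0, 0, 0], [0, 0, 0]], twist=[[0, 0, 0], [0, 0, 0], [0, 0, 0], [0, 0, 0], [0, 0, 0]], force=50)

```text
t: 12.63
tool_pos: [0.5828, -0.25, 0.0841]
orientation: [-0.019, 1.57, 0.019]
force: [0.3, -1.2, 1.8]
width: 0.215
```

```bash
python3 -c "
from h import *
rows()
im=bot.capture('scene')[:,:,::-1];np.save('pics/s8',im)
"
```

```text
12.63 [ 0.5828 -0.25    0.0841] 
 [[ 0.001 -0.024  1.   ]
 [-0.     1.     0.024]
 [-1.    -0.     0.001]] [ 0.3 -1.2  1.8] 18.4
```

The grip is held (width 18.4 mm, same under-read as on the bar). Lifting straight up.

Emit:
carry_out(hand=[10, 10, 10, 10, 10], offset=[[0, 0, 0], [-3, 0, 0], [-6, 0, 0], [-10, 0, 0], [-14, 0, 0]], twist=[[0, 0, 0], [0, 0, 0], [0, 0, 0], [0, 0, 0], [0, 0, 0]], force=80)

```text
t: 13.1
tool_pos: [0.5821, -0.2496, 0.1168]
orientation: [-0.018, 1.572, 0.02]
force: [0.7, 0.9, -0.5]
width: 0.203
```

Emit:
carry_out(hand=[10, 10, 10, 10, 10], offset=[[-20, 0, 0], [-25, 0, 0], [-25, 0, 0], [-25, 0, 0], [-15, 0, 0]], twist=[[0, 0, 0], [0, 0, 0], [0, 0, 0], [0, 0, 0], [0, 0, 0]])

```text
t: 13.52
tool_pos: [0.5829, -0.2501, 0.2307]
orientation: [-0.021, 1.567, 0.017]
force: [-0.4, 0.1, 0.0]
width: 0.2
```

Emit:
carry_out(hand=[10, 10, 10, 10, 10], offset=[[-20, 0, -10], [-10, 0, -20], [0, 0, -20], [0, 0, -10], [0, 0, 0]], twist=[[0, 0, 0], [0, 0, 0], [0, 0, 0], [0, 0, 0], [0, 0, 0]])

```text
t: 13.93
tool_pos: [0.5213, -0.2514, 0.2583]
orientation: [-0.019, 1.57, 0.017]
force: [0.2, -0.2, -0.2]
width: 0.204
```

```bash
python3 -c "
from h import *
np.set_printoptions(precision=4,suppress=True)
rows()
p=bot.get_state()['tool_pos'];M=R.from_rotvec(bot.get_state()['orientation']).as_matrix()
a=bot.capture('scene')[:,:,::-1];b=bot.capture('top')[:,:,::-1];np.save('pics/s9',a);np.save('pics/t9',b)
g=p-.0187*M[:,0]+[0,0,.027]
for o in(-.035,0,.035,.041,.151): print(o,proj('scene',g+o*M[:,1]),proj('top',g+o*M[:,1]))
c=proj('scene',g+.05*M[:,1]).astype(int);d=proj('top',g+.05*M[:,1]).astype(int);print(c,d)
A=cv2.resize(a[c[1]-50:c[1]+50,c[0]-66:c[0]+67],(798,600),interpolation=2)
B=cv2.resize(b[d[1]-50:d[1]+50,d[0]-66:d[0]+67],(798,600),interpolation=2)
cv2.imwrite('pics/c9.png',cv2.resize(cv2.vconcat([A[100:400],B[150:450]]),(798,600)))
"
```

```text
13.93 [ 0.5213 -0.2514  0.2583] 
 [[ 0.001 -0.023  1.   ]
 [-0.001  1.     0.023]
 [-1.    -0.001  0.001]] [ 0.2 -0.2 -0.2] 17.4
-0.035 [156.7983 188.0527] [389.6757 205.1133]
0 [169.5585 178.3014] [372.146  205.5491]
0.035 [181.5968 169.1005] [354.4379 205.9835]
0.041 [183.5925 167.5751] [351.3857 206.0578]
0.151 [217.0479 141.9981] [294.7284 207.4069]
[186 165] [346 206]
```

View pics/c9.png

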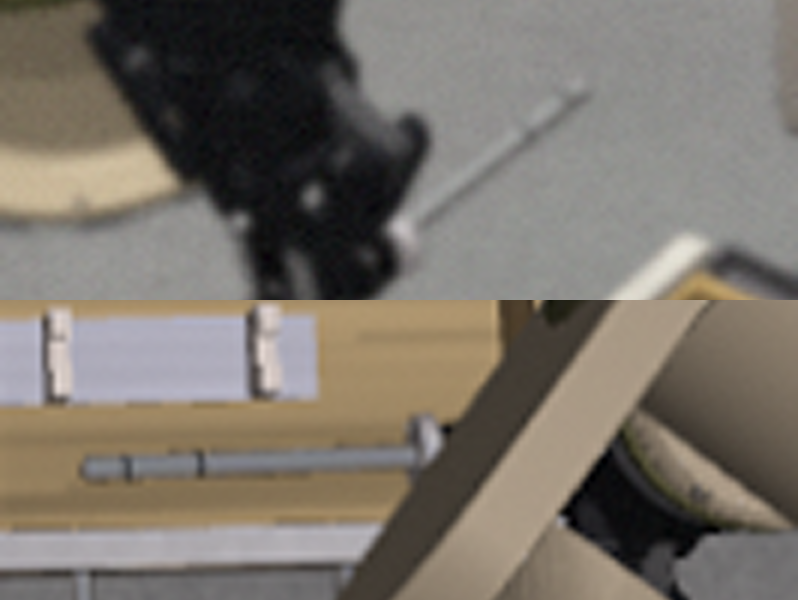

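In c9 the rod is held firmly. In the upper panel (scene) the tip is at (585,85) and the collar at (412,235). In the lower panel (top) the tip is at (82,467) and the collar at (418,452). That was my last picture, so from here I'll check numerically.

```bash
python3 -c "
from h import *
np.set_printoptions(precision=4,suppress=True)
s=bot.get_state();p=s['tool_pos'];M=R.from_rotvec(s['orientation']).as_matrix()
T,e1=tri((217.5,145.8),(293.7,208.8));C,e2=tri((188.7,170.8),(349.7,206.3))
print('tip',T,e1,'col',C,e2,np.linalg.norm(T-C),'dir',(T-C)/np.linalg.norm(T-C))
print('tip in tool',M.T@(T-p),'col in tool',M.T@(C-p))
g=np.load('pics/s9.npy')
# sub-pixel: vertical rod bright profile
for n,f in(('scene','s9'),('top','t9')):
  im=np.load(f'pics/{f}.npy').mean(2)
  if n=='scene':
    for r in range(140,176): print(r,' '.join('%3d'%v for v in im[r,184:224]))
"
```

```text
tip [ 0.5165 -0.0996  0.292 ] 0.0007363813981495009 col [ 0.5236 -0.2066  0.2938] 0.008135613519753107 0.10725314685369855 dir [-0.0667  0.9976 -0.0168]
tip in tool [-0.0346  0.1518 -0.0027] col in tool [-0.0364  0.0447  0.0019]
140 143 144 143 148 146 146 142 145 146 145 142 142 143 144 147 146 145 143 146 144 145 145 145 143 142 142 140 142 142 142 142 138 136 139 137 139 139 141 141 138
141 144 142 143 143 147 142 142 148 145 142 144 146 142 146 143 143 141 144 142 140 143 145 143 141 143 142 143 144 143 147 140 140 140 140 140 141 140 141 142 142
142 144 144 145 148 145 144 145 145 145 145 141 144 144 141 141 143 141 142 141 144 143 145 147 143 143 137 139 140 140 143 141 143 140 140 142 140 143 141 144 140
143 143 145 147 144 145 147 143 146 143 144 142 143 141 142 145 142 140 142 140 145 143 147 144 146 146 143 145 144 138 144 144 144 144 143 140 140 145 144 145 140
144 146 147 142 145 147 145 146 143 143 145 145 141 142 144 141 145 140 141 146 142 143 146 145 142 149 143 144 140 146 140 144 144 150 143 140 140 143 143 143 140
145 146 147 144 145 144 144 142 144 142 143 145 147
[... 4332 characters left out ...]
 145 145 148 146 150 150 146 144 144 146 145
172  36  71 116 145 154 149 140 140 141 144 147 145 144 147 147 146 149 149 147 146 148 146 145 142 144 148 146 145 145 144 148 148 145 147 146 146 149 149 147 148
173  25  53  98 124 140 140 136 137 143 145 144 147 145 143 141 144 144 146 146 146 145 144 145 144 145 147 149 147 147 145 145 146 147 146 146 147 146 150 148 148
174  20  43  79 117 127 127 134 139 144 145 144 144 144 141 140 145 144 145 147 149 145 145 141 142 142 145 148 146 147 144 144 144 145 145 146 146 145 146 145 143
175  11  32  73 108 119 123 134 140 148 145 146 146 142 141 142 144 144 144 145 146 145 142 143 143 146 147 144 146 144 148 145 141 143 142 146 144 143 145 144 145
```

```bash
python3 -c "
from h import *
np.set_printoptions(precision=4,suppress=True)
im=np.load('pics/t6.npy')
hsv=cv2.cvtColor(im,cv2.COLOR_BGR2HSV)
print(im[255,90],im[250,110],im[290,90],im[240,165],im[300,160])
m=((np.abs(im.astype(int)-im[255,90]).max(2)<28)).astype(np.uint8)
m=cv2.morphologyEx(m,cv2.MORPH_OPEN,np.ones((5,5)))
cs=[c for c in cv2.findContours(m,0,2)[0] if cv2.pointPolygonTest(c,(90,255),False)>=0]
c=cs[0][:,0];print(len(cs),cv2.boundingRect(c))
P=np.array([plane('top',u,v,.137)[:2] for u,v in c],np.float32)*1000
h=cv2.convexHull(P);r=cv2.minAreaRect(h);print(r);print(cv2.boxPoints(r))
print('top neck region')
g=im.mean(2)
for y in range(228,250): print(y,' '.join('%3d'%v for v in g[y,140:170]))
g=np.load('pics/s6.npy').mean(2);print('scene')
for y in range(125,148): print(y,' '.join('%3d'%v for v in g[y,258:288]))
"
```

```text
[136 128 125] [135 126 125] [131 123 121] [117 116 118] [110 108 110]
1 (14, 172, 137, 211)
((405.66650390625, 334.48870849609375), (492.4496154785156, 247.19358825683594), 24.8868408203125)
[[130.293  342.9902]
 [234.3189 118.7509]
 [681.04   325.9872]
 [577.0141 550.2266]]
top neck region
228  85  85  86  84  86 103 109 108 107 108 109 110 112 112 109 109 113 113 112 111 111 111 110 110 111 111 110 110 110 110
229  86  84  85  83  85  99 110 109 107 109 109 111 113 109 108 108 107 110 112 109 109 110 111 110 108 108 109 110 111 111
230  85  85  85  84  85  93 113 112 111 110 111 112 112 108 107 107 106 108 108 109 109 110 111 110 107 109 110 110 111 110
231  85  85  84  86  84  89 109 114 113 112 110 113 111 109 107 107 106 107 109 108 112 112 113 112 110 109 111 111 111 111
232  86  84  85  83  84  85 102 112 111 111 111 111 111 112 109 107 108 106 105 108 115 116 117 116 113 114 113 111 110 112
233  86  84  84  85  83  83  96 112 110 109 108 109 108 108 101  97  99 108 107 106 112 115 115 115 115 113 113 110 110 111
234  84  82  84  85  84  84  92 114 111 110 104 100 109  96  77 
[... 4077 characters left out ...]
 121 120 110 104  92  90  92  96 100 108 121 121 122 123 124 124 122 125 126 125
143 117 119 115 119 119 119 123 120 117 122 118 120 118 111 110 110 114 113 115 120 122 123 124 121 123 124 122 124 126 125
144 118 120 118 114 120 119 116 114 119 120 120 122 119 119 119 117 121 123 125 125 122 120 124 122 122 126 126 127 125 125
145 117 117 118 120 118 117 115 118 118 118 116 121 122 125 122 122 122 123 122 124 121 125 123 123 126 125 125 127 127 127
146 114 118 114 115 115 116 118 119 122 117 118 118 121 120 120 121 120 124 123 120 121 123 124 124 122 122 127 126 126 123
147 114 113 113 113 114 114 117 114 117 116 122 120 120 121 122 119 123 121 123 123 118 121 121 124 124 124 127 123 125 122
```

```bash
python3 -c "
from h import *
np.set_printoptions(precision=4,suppress=True)
print(tri((270.5,134.9),(157.4,238)),plane('top',157.4,238,.135),plane('scene',270.5,134.9,.135))
g=np.load('pics/t6.npy').mean(2)
for a,b,lo,hi,side in((215,230,126,160,1),(250,275,130,165,1),(235,295,60,100,-1)):
  E=[]
  for r in range(a,b):
    d=np.diff(cv2.GaussianBlur(g,(3,1),0)[r,lo:hi]);d=-d if side>0 else d
    i=int(np.argmax(d));E.append((lo+i+.5,r))
  E=np.array(E);P=np.array([plane('top',u,v,.137)[:2] for u,v in E]);print(E[::6].tolist())
  l=cv2.fitLine(P.astype(np.float32),cv2.DIST_HUBER,0,.001,.001).ravel();print(l,np.degrees(np.arctan2(l[1],l[0])))
"
```

```text
(array([0.4646, 0.1927, 0.1365]), np.float64(0.0025361745774405337)) [0.4637 0.1922 0.135 ] [0.4642 0.1956 0.135 ]
[[132.5, 215.0], [134.5, 221.0], [136.5, 227.0]]
[0.9481 0.3179 0.4973 0.2432] 18.536482
[[143.5, 250.0], [145.5, 256.0], [147.5, 262.0], [148.5, 268.0], [150.5, 274.0]]
[0.9487 0.3162 0.4095 0.2144] 18.433342
[[65.5, 235.0], [67.5, 241.0], [69.5, 247.0], [71.5, 253.0], [72.5, 259.0], [74.5, 265.0], [76.5, 271.0], [77.5, 277.0], [79.5, 283.0], [81.5, 289.0]]
[0.9484 0.317  0.397  0.3799] 18.481176
```

Emit:
carry_out(hand=[10, 10, 10, 10, 10], offset=[[-8, 20, 0], [-8, 30, 0], [-8, 35, 0], [-8, 35, 0], [-8, 35, 0]], twist=[[0, 0, 0], [0, 0, 0], [0, 0, 0], [0, 0, 0], [0, 0, 0]])

```text
t: 14.45
tool_pos: [0.5192, -0.0946, 0.297]
orientation: [-0.019, 1.571, 0.019]
force: [0.4, 0.0, -0.8]
width: 0.201
```

Emit:
carry_out(hand=[10, 10, 10, 10, 10], offset=[[0, 30, 0], [0, 25, 3], [0, 20, 5], [0, 0, 0], [0, 0, 0]], twist=[[-5.7, 0, 0], [-5.7, 0, 0], [-5.7, 0, 0], [0, 0, -5], [0, 0, -5]])

```text
t: 14.87
tool_pos: [0.5195, -0.0199, 0.297]
orientation: [-0.39, 1.522, 0.115]
force: [-0.3, 0.0, -1.7]
width: 0.202
```

Emit:
carry_out(hand=[10, 10, 10, 10, 10], offset=[[0, 0, 0], [0, 0, 0], [0, 0, 0], [0, 0, 0], [0, 0, 0]], twist=[[0, 0, -6], [0, 0, -6], [0, 0, -6], [0, 0, -6], [0, 0, -6]])

```text
t: 15.28
tool_pos: [0.5194, -0.0195, 0.2975]
orientation: [-0.774, 1.373, -0.298]
force: [0.4, -0.5, -1.7]
width: 0.204
```

```bash
cat >> h.py <<'E'
rim=np.array([.464,.193,.1355]);hh=np.array([-.3165,.9486,0]);c4,s4=np.cos(np.radians(40)),np.sin(np.radians(40))
d=c4*hh-s4*np.array([0,0,1.]);Mt=np.c_[-s4*hh-c4*np.array([0,0,1.]),d,[.9486,.3165,0]]
def err(gap,tt):
    s=bot.get_state();M=R.from_rotvec(s["orientation"]).as_matrix()
    tgt=rim-d*gap-Mt@tt
    print("shift mm",(M.T@(tgt-s["tool_pos"])*1000).round(1),"turn deg",np.degrees(R.from_matrix(M.T@Mt).as_rotvec()).round(2))
E
python3 -c "
from h import *
np.set_printoptions(precision=4,suppress=True)
rows();err(.05,np.array([-.035,.151,0]))"
```

```text
15.28 [ 0.5194 -0.0195  0.2975] 
 [[ 0.208 -0.241  0.948]
 [-0.612  0.724  0.318]
 [-0.763 -0.647  0.003]] [ 0.4 -0.5 -1.7] 17.4
shift mm [18.  71.1 14.7] turn deg [-0.    0.19  0.29]
```

Emit:
carry_out(hand=[10, 10, 10, 10, 10], offset=[[4, 15, 3], [5, 18, 4], [5, 20, 4], [4, 18, 3.5], [0, 0, 0]], twist=[[0, 0.2, 0.3], [0, 0, 0], [0, 0, 0], [0, 0, 0], [0, 0, 0]])

```text
t: 15.7
tool_pos: [0.5181, 0.0268, 0.2344]
orientation: [-0.769, 1.386, -0.289]
force: [0.2, -0.3, -1.7]
width: 0.204
```

```bash
python3 -c "
from h import *
np.set_printoptions(precision=4,suppress=True)
rows();tt=np.array([-.035,.151,0]);err(.05,tt)
s=bot.get_state();M=R.from_rotvec(s['orientation']).as_matrix();p=s['tool_pos']
for n in('scene','top'):
  im=bot.capture(n)[:,:,::-1];np.save('pics/'+n+'10',im)
  pt=proj(n,p+M@tt);pc=proj(n,p+M@(tt-[0,.11,0]));print(n,'tip',pt,'col',pc,'rim',proj(n,rim),'tipB',proj(n,p+M@(tt+[.027,0,0])+[0,0,.027]))
  u0,v0=np.minimum(pt,pc).astype(int)-8;u1,v1=np.maximum(pt,pc).astype(int)+10
  g=im.mean(2);print('cols',u0)
  for v in range(v0,v1): print(v,' '.join('%3d'%x for x in g[v,u0:u1]))
"
```

```text
15.7 [0.5181 0.0268 0.2344] 
 [[ 0.197 -0.248  0.949]
 [-0.606  0.729  0.317]
 [-0.771 -0.637 -0.007]] [ 0.2 -0.3 -1.7] 17.4
shift mm [-1.6 -3.6  1.2] turn deg [ 0.26 -0.31 -0.4 ]
scene tip [266.2184 133.47  ] col [257.5731 129.047 ] rim [269.9908 135.1307] tipB [264.5276 134.8794]
cols 249
121  90  83  50  40  82 128 151 150 138 134 136 102  62  35  43  89 135 154 158 158 158 158 157 161 160 160 158
122  56  49  34  32  66 103 127 132 132 138 133  99  52  41  55  97 139 156 156 158 158 158 160 162 159 157 159
123  37  31  26  33  41  67  83  99 117 141 134  96  48  40  63 110 143 154 156 156 155 157 160 157 159 157 159
124  31  25  22  21  25  30  38  60  99 134 131  86  50  44  76 115 147 155 158 153 157 155 156 157 157 157 159
125  31  24  21  23  19  14  19  45  86 125 123  85  59  69  94 129 151 154 156 154 157 160 158 157 158 158 158
126  30  20  25  20  18  18  14  35  70 104 102  92  96 102 119 137 148 149 155 157 157 156 156 157 158 160 158
127  26  19  17  21  17  16  13  27  48  70  79  98 126 131 118 119 128 138 148 142 140 147 153 152 156 159 153
128  35  22  22  15  17 
[... 8061 characters left out ...]
  34  25  17  19  27  29  30  30  27  27  26  68 125 122 121 121
240  44  26  30  28  25  22  22  19  20  24  20  19  20  19  20  17  21  19  18  16  21  28  26  27  27  30  29  26  22  35  75  74  73  62  58  59  62  53  33  23  28  29  31  29  30  26  34 111 123 121 121 120
241  27  28  30  23  21  20  19  22  23  18  18  18  17  16  14  13  14  11  15  17  22  29  34  40  32  24  21  31  47  55  62  62  61  63  59  60  70  70  53  29  29  31  28  29  28  21  92 123 122 121 121 121
242  28  28  27  20  18  20  17  19  15  16  16  14  10  10  42  48  64  75  47  23  25  25  31  46  47  46  46  52  62  63  62  63  62  63  63  61  60  56  47  30  28  28  27  30  26  70 124 123 121 121 121 121
```

```bash
python3 -c "
from h import *
np.set_printoptions(precision=1,suppress=True)
s=bot.get_state();M=R.from_rotvec(s['orientation']).as_matrix();p=s['tool_pos']
th=np.linspace(0,2*np.pi,60)
g=np.load('pics/scene10.npy').mean(2);g0=np.load('pics/s6.npy').mean(2)
for nm,o in(('A',[0,0,0]),('B',M@[.027,0,0]+[0,0,.027])):
  P=[proj('scene',p+o+M@[-.035+.014*np.cos(t),.041+k,.014*np.sin(t)]) for t in th for k in(0,-.006)];P=np.array(P)
  print(nm,'collar box',P.min(0),P.max(0))
  G=np.array([proj('scene',p+o+M@[-.035+a,k,b]) for a in(-.01,.01) for b in(-.01,.01) for k in(-.035,.035)]);print('grip box',G.min(0),G.max(0))
  print('rod',[proj('scene',p+o+M@[-.035,y,0]) for y in(.041,.1,.151)])
D=g-g0;print('cols 236')
for v in range(118,142): print(v,' '.join('%4d'%x for x in D[v,236:276]))
"
```

```text
A collar box [252. 123.] [262.5 133.6]
grip box [245.7 120.1] [261.2 132.5]
rod [array([257.5, 128.5]), array([262.4, 131. ]), array([266.3, 133.1])]
B collar box [249.9 124.4] [260.5 135.2]
grip box [243.3 121.5] [259.2 134. ]
rod [array([255.5, 130. ]), array([260.6, 132.5]), array([264.6, 134.5])]
cols 236
118    4   -3    1   -2   -3    0    0   -2   -3    0  -14  -60  -67  -36  -29  -66 -113  -89  -38  -13   -4  -10  -26  -14  -28  -73 -113 -120  -93  -46  -10   -4    0   -5    3    0   -3   -3    0    2
119   -1    0    2    1    3    0   -3   -2   -1   -3  -23  -68  -67  -35  -33  -69 -114  -85  -30   -6   -3  -11  -24  -24  -33  -81 -119 -123  -84  -37   -9   -3    0    0    0    1   -1    0    2    2
120   -2    0    0   -5    3   -2   -1    0    0  -10  -28  -70  -66  -28  -26  -75 -111  -73  -24   -1   -8  -14  -24  -19  -42  -86 -113 -122  -82  -33   -8   -5   -2    0    1    0    2   -5    1   -2
121    0    2   -1    1   -4   -5   -1    0    2   -5  -36  -68  -58  -22  -23  -76 -105  -73  -30   -6   -7  -21  -20  -22  -54  -94 -124 -115  -66  -22   -3    0   -1    0    
[... 3406 characters left out ...]
 -2    0   -3    2    4   -3   -4    6    2   -2   -2    0   -4    4   -1    0    1    0
139   -5   -1    1   -3   -5   -2    0    0   -2    0    2   -2    0    2    0    3    2    0    0    1   -3    0   -1    0    0   -3   -1    4    0    0    1   -2   -1    1    1    3    0    1   -1    3
140    0   -2   -3   -1   -3    1    2   -5    0    0    1   -3    1    3    0    0    1   -3    2   -4   -3    0    0    3   -2    1   -4    0    0    0    1   -2   -1    2    1   -1    2   -4   -2    0
141    2    0    1    0    0   -4   -3   -1    0    1   -1   -3   -1    0   -2    1    0   -1    2   -1   -2    3    0   -1    0    0    1    1   -1   -2   -2    0   -1    0    1    0   -2   -6    0   -1
```

The collar and rod edges in the scene picture fit the tool-offset hypothesis: the rod axis is 35 mm behind the reported TCP. I'll line up and advance towards the mouth.

Emit:
carry_out(hand=[10, 10, 10, 10, 10], offset=[[-1.5, 5, 0.7], [-0.7, 10, 0.5], [0, 10, 0], [0, 10, 0], [0, 8, 0]], twist=[[0.2, -0.2, -0.3], [0, 0, 0], [0, 0, 0], [0, 0, 0], [0, 0, 0]])

```text
t: 16.22
tool_pos: [0.5084, 0.0587, 0.2107]
orientation: [-0.768, 1.377, -0.297]
force: [-0.2, -0.7, -0.5]
width: 0.2
```

```bash
python3 -c "
from h import *
np.set_printoptions(precision=1,suppress=True)
tt=np.array([-.035,.151,0]);rows();err(0,tt);print(bot.get_state()['wrist_torque'])
s=bot.get_state();M=R.from_rotvec(s['orientation']).as_matrix();p=s['tool_pos']
print('rod',[proj('scene',p+M@[-.035,y,0]) for y in(.041,.1,.151)])
g=bot.capture('scene').mean(2);D=g-np.load('pics/s6.npy').mean(2);print('cols 252')
for v in range(124,144): print(v,' '.join('%4d'%x for x in D[v,252:282]))
"
```

```text
16.22 [0.5 0.1 0.2] 
 [[ 0.2 -0.2  0.9]
 [-0.6  0.7  0.3]
 [-0.8 -0.6  0. ]] [-0.2 -0.7 -0.5] 17.1
shift mm [1.7 5.7 0.3] turn deg [-0.1  0.  -0. ]
[0.3 0.1 0. ]
rod [array([261.6, 129.9]), array([266.2, 132.4]), array([269.7, 134.4])]
cols 252
124  -64  -95 -116 -129 -131 -126 -103  -85  -66  -42  -21  -24  -64 -109 -120  -78  -39   -8   -7    4    1    0    0    1   -3    1    0   -3    0    0
125  -46  -84 -117 -122 -126 -121 -115 -114  -97  -62  -25  -28  -70 -104 -109  -74  -28   -4   -2   -1    0   -1   -2    0    4   -2    6   -3   -6    0
126  -36  -69  -95  -96 -104  -99 -106 -110 -101  -64  -25  -22  -57  -90  -76  -48  -15   -1    1   -2   -1   -2    0    0    1    0    0    0   -2    0
127  -44  -82  -92 -107  -96  -95  -96  -98  -90  -55  -22  -17  -29  -34  -34  -21  -10    0   -1    2    1   -2   -1    2    2    2    0    0   -4   -1
128  -51  -86 -101 -102 -103 -103 -105  -97  -98  -73  -48  -36  -13   10    7    0   -4    1    3   -3    3    0    1    0    1    0   -1   -4    0   -3
129  -40  -68  -93 -106 -104 -104 -104 -105 -100  -99  -85  -64   -7   35   30    7  
[... 1524 characters left out ...]
   0    2    2   -1    1    0    3    1    0   -2    0   -3    1    0    1    2   -1
140    3    3    4   -6    0   -1    0   -1   -3    0   -2   -1    2   -2   -1    0   -2    5    1   -2    0   -2    0    0   -1   -3   -4   -1    0    1
141    3   -2    0   -3    0    6    0   -1    3    0   -3   -2    2    1   -2   -2   -2    0    1    0   -2   -6    0    0    3    1   -1   -5    2    1
142    0    1    2    6   -2    2   -4    4    1   -1   -4    3    1   -2    0   -2   -2   -5    1   -1   -1    0    0    0    2    7   -3    1    0    0
143   -1   -3   -3    0    5    1    0    0    3   -3   -1    0   -4   -1    4   -1    4    0   -1    1    1    0   -2    2    2    1    3   -1   -6    0
```

The rod line now points at the rim centre (extrapolates to (270.5,135.0), rim at (270.5,134.9)). Entering gently.

Emit:
carry_out(hand=[10, 10, 10, 10, 10], offset=[[0.5, 4, 0], [0.3, 4, 0], [0, 4, 0], [0, 4, 0], [0, 3, 0]], twist=[[0, 0, 0], [0, 0, 0], [0, 0, 0], [0, 0, 0], [0, 0, 0]])

```text
t: 16.68
tool_pos: [0.5044, 0.0714, 0.1984]
orientation: [-0.768, 1.376, -0.297]
force: [0.5, 0.2, -0.9]
width: 0.206
```

Emit:
carry_out(hand=[10, 10, 10, 10, 10], offset=[[0, 3, 0], [0, 3, 0], [0, 3, 0], [0, 3, 0], [0, 0, 0]], twist=[[0, 0, 0], [0, 0, 0], [0, 0, 0], [0, 0, 0], [0, 0, 0]])

```text
t: 17.1
tool_pos: [0.5014, 0.0803, 0.1905]
orientation: [-0.769, 1.377, -0.297]
force: [-0.5, 0.3, -0.8]
width: 0.202
```

```bash
cat >> h.py <<'E'
def ft():
    s=bot.get_state();M=R.from_rotvec(s["orientation"]).as_matrix()
    print("F tool",(M.T@s["force"]).round(1),"T tool",(M.T@s["wrist_torque"]).round(2))
E
python3 -c "
from h import *
err(0,np.array([-.035,.151,0]));ft()"
```

```text
shift mm [  0.8 -24.6   0.2] turn deg [-0.14  0.01 -0.01]
F tool [ 0.3  0.8 -0.4] T tool [ 0.03 -0.01  0.36]
```

Emit:
carry_out(hand=[10, 10, 10, 10, 10], offset=[[0, 4, 0], [0, 4, 0], [0, 4, 0], [0, 4, 0], [0, 4, 0]], twist=[[0, 0, 0], [0, 0, 0], [0, 0, 0], [0, 0, 0], [0, 0, 0]])

```text
t: 17.52
tool_pos: [0.4967, 0.0948, 0.1778]
orientation: [-0.768, 1.377, -0.297]
force: [-0.2, 0.5, -0.4]
width: 0.199
```

Emit:
carry_out(hand=[10, 10, 10, 10, 10], offset=[[0, 4, 0], [0, 4, 0], [0, 4, 0], [0, 4, 0], [0, 0, 0]], twist=[[0, 0, 0], [0, 0, 0], [0, 0, 0], [0, 0, 0], [0, 0, 0]])

```text
t: 17.93
tool_pos: [0.4927, 0.1066, 0.1672]
orientation: [-0.769, 1.377, -0.296]
force: [0.1, -0.3, -0.8]
width: 0.202
```

```bash
python3 -c "
from h import *
err(0,np.array([-.035,.151,0]));ft()"
```

```text
shift mm [  0.7 -60.9   0.3] turn deg [-0.12 -0.   -0.01]
F tool [ 0.8  0.2 -0. ] T tool [0.02 0.03 0.38]
```

Emit:
carry_out(hand=[10, 10, 10, 10, 10], offset=[[0, 4, 0], [0, 4, 0], [0, 4, 0], [0, 4, 0], [0, 4, 0]], twist=[[0, 0, 0], [0, 0, 0], [0, 0, 0], [0, 0, 0], [0, 0, 0]])

```text
t: 18.35
tool_pos: [0.4881, 0.121, 0.1547]
orientation: [-0.768, 1.377, -0.297]
force: [-0.4, 0.5, -0.9]
width: 0.201
```

Emit:
carry_out(hand=[10, 10, 10, 10, 10], offset=[[0, 4, 0], [0, 4, 0], [0, 3, 0], [0, 3, 0], [0, 2, 0]], twist=[[0, 0, 0], [0, 0, 0], [0, 0, 0], [0, 0, 0], [0, 0, 0]])

```text
t: 18.77
tool_pos: [0.4843, 0.1326, 0.1444]
orientation: [-0.768, 1.377, -0.297]
force: [0.7, 0.1, -0.8]
width: 0.208
```

```bash
python3 -c "
from h import *
err(0,np.array([-.035,.151,0]));ft()"
```

```text
shift mm [  0.8 -96.4   0.2] turn deg [-0.16  0.02 -0.  ]
F tool [0.7 0.4 0.7] T tool [ 0.   -0.03  0.36]
```

Emit:
carry_out(hand=[10, 10, 10, 10, 10], offset=[[0, 1.5, 0], [0, 1.5, 0], [0, 1.5, 0], [0, 1.5, 0], [0, 1, 0]], twist=[[0, 0, 0], [0, 0, 0], [0, 0, 0], [0, 0, 0], [0, 0, 0]])

```text
t: 19.18
tool_pos: [0.4827, 0.1375, 0.1401]
orientation: [-0.768, 1.376, -0.297]
force: [0.7, 0.4, 0.7]
width: 0.204
```

Emit:
carry_out(hand=[10, 10, 10, 10, 10], offset=[[0, 0.6, 0], [0, 0.6, 0], [0, 0.6, 0], [0, 0.6, 0], [0, 0, 0]], twist=[[0, 0, 0], [0, 0, 0], [0, 0, 0], [0, 0, 0], [0, 0, 0]])

```text
t: 19.6
tool_pos: [0.4821, 0.1392, 0.1386]
orientation: [-0.768, 1.376, -0.297]
force: [-0.2, -0.1, -1.0]
width: 0.202
```

```bash
python3 -c "
from h import *
err(0,np.array([-.035,.151,0]));ft()"
```

```text
shift mm [ 9.000e-01 -1.055e+02  1.000e-01] turn deg [-0.17  0.02 -0.  ]
F tool [ 0.8  0.6 -0.2] T tool [-0.06 -0.01  0.37]
```

Emit:
carry_out(hand=[10, 10, 10, 10, 10], offset=[[0, 0.5, 0], [0, 0.5, 0], [0, 0.5, 0], [0, 0.5, 0], [0, 0, 0]], twist=[[0, 0, 0], [0, 0, 0], [0, 0, 0], [0, 0, 0], [0, 0, 0]])

```text
t: 20.02
tool_pos: [0.4816, 0.1407, 0.1373]
orientation: [-0.768, 1.376, -0.297]
force: [0.0, -0.4, 0.0]
width: 0.202
```

```bash
python3 -c "
from h import *
err(0,np.array([-.035,.151,0]));ft()"
```

```text
shift mm [   0.9 -107.6    0.2] turn deg [-0.17  0.02 -0.  ]
F tool [ 0.2 -0.3 -0.1] T tool [0.03 0.01 0.33]
```

Emit:
carry_out(hand=[10, 10, 10, 10, 10], offset=[[0, 0.5, 0], [0, 0.5, 0], [0, 0.5, 0], [0, 0, 0], [0, 0, 0]], twist=[[0, 0, 0], [0, 0, 0], [0, 0, 0], [0, 0, 0], [0, 0, 0]])

```text
t: 20.43
tool_pos: [0.4814, 0.1414, 0.1367]
orientation: [-0.768, 1.376, -0.298]
force: [0.2, -3.7, 2.2]
width: 0.203
```

```bash
python3 -c "
from h import *
err(0,np.array([-.035,.151,0]));ft()"
```

```text
shift mm [   1.  -108.5    0.2] turn deg [-0.19  0.02  0.05]
F tool [ 0.6 -4.2 -0.9] T tool [ 0.01  0.15 -0.41]
```

Emit:
carry_out(hand=[10, 10, 10, 10, 10], offset=[[0, 0.3, 0], [0, 0.3, 0], [0, 0.2, 0], [0, 0, 0], [0, 0, 0]], twist=[[0, 0, 0], [0, 0, 0], [0, 0, 0], [0, 0, 0], [0, 0, 0]])

```text
t: 20.85
tool_pos: [0.4814, 0.1414, 0.1367]
orientation: [-0.769, 1.376, -0.299]
force: [0.7, -7.1, 5.6]
width: 0.205
```

```bash
python3 -c "
from h import *
err(0,np.array([-.035,.151,0]));ft()
print('cols 255')
g=bot.capture('scene').mean(2)
s=bot.get_state();M=R.from_rotvec(s['orientation']).as_matrix();p=s['tool_pos']
print(proj('scene',p+M@[-.035,.041,0]),proj('scene',rim))
for v in range(124,146): print(v,' '.join('%3d'%x for x in g[v,255:285]))
"
```

```text
shift mm [   1.2 -108.5    0.2] turn deg [-0.21 -0.    0.13]
F tool [ 0.2 -8.9 -1.6] T tool [ 0.01  0.3  -1.23]
cols 255
[270.05087484 134.81792296] [269.99081533 135.13073759]
124 157 158 157 157 153 146 124  88  96 122  94  64  87 134 151 146 139 137 126  81  44  61 107 141 158 162 158 157 161 159
125 143 151 147 148 149 139 113  89 108 122  94  63  98 141 154 147 131 136 115  72  45  71 118 146 155 161 161 155 159 157
126 121 122 123 124 127 122  93  82 113 121  84  70 112 144 152 144 133 132 106  60  44  77 129 154 159 160 160 158 157 155
127 116 117 116 116 114 105  78  80 113 111  75  74 118 133 138 133 135 130  96  57  45  87 135 152 158 158 156 157 159 160
128 124 124 122 118 114 103  81  80 101  87  56  60  92 103 113 119 134 128  86  47  46  88 132 152 157 157 158 154 155 158
129 121 123 127 124 121 112  90  74  75  53  40  34  58  73  86 106 130 127  80  43  51  91 122 140 148 147 146 146 151 156
130 123 123 122 124 125 116 103  76  53  34  29  30  38  49  68  92 127 117  77  46  58  86 116 124 122 122 123 131 139 144
131 124 120 126 121 121 120 109  78  40  31  23  22  26
[... 1104 characters left out ...]
 124 119 123 122 116 107  93  94  90  91  89  87  94 107 119 125 122 123 124 125
141 119 117 119 116 115 121 122 118 117 119 119 122 119 118 110  98  84  81  78  84  88  87  99 114 118 121 127 126 124 122
142 120 121 117 113 118 115 113 121 119 117 117 119 117 120 119 110 103  91  88  93  97 102 111 117 120 120 122 123 127 122
143 116 121 119 117 116 118 116 118 120 119 117 122 118 122 119 118 118 109 110 113 115 117 119 118 122 125 123 122 124 124
144 119 117 115 117 117 117 120 114 118 119 118 118 116 116 118 121 118 122 120 120 121 122 121 119 120 122 124 121 127 125
145 115 117 114 117 114 115 118 119 120 112 120 117 117 118 123 119 120 122 123 123 120 125 122 122 122 121 122 125 122 127
```

The collar is seated: commanding another 0.8 mm moved it 0 mm, axial force rose smoothly to 9 N, and the collar's outline coincides with the rim. Now drawing it straight out.

Emit:
carry_out(hand=[10, 10, 10, 10, 10], offset=[[0, 0, 0], [0, -1, 0], [0, -3, 0], [0, -6, 0], [0, -8, 0]], twist=[[0, 0, 0], [0, 0, 0], [0, 0, 0], [0, 0, 0], [0, 0, 0]])

```text
t: 21.32
tool_pos: [0.4853, 0.1292, 0.1473]
orientation: [-0.768, 1.377, -0.296]
force: [-0.6, -0.1, -0.2]
width: 0.202
```

Emit:
carry_out(hand=[10, 10, 10, 10, 10], offset=[[0, -8, 0], [0, -8, 0], [0, -8, 0], [0, -8, 0], [0, -8, 0]], twist=[[0, 0, 0], [0, 0, 0], [0, 0, 0], [0, 0, 0], [0, 0, 0]])

```text
t: 21.73
tool_pos: [0.4952, 0.0994, 0.1738]
orientation: [-0.768, 1.376, -0.297]
force: [-0.2, -0.6, -0.6]
width: 0.201
```

Emit:
carry_out(hand=[10, 10, 10, 10, 10], offset=[[0, -8, 0], [0, -8, 0], [0, -8, 0], [0, -8, 0], [0, -8, 0]], twist=[[0, 0, 0], [0, 0, 0], [0, 0, 0], [0, 0, 0], [0, 0, 0]])

```text
t: 22.15
tool_pos: [0.5048, 0.0704, 0.1994]
orientation: [-0.768, 1.376, -0.297]
force: [0.1, 0.6, -1.5]
width: 0.206
```

```bash
python3 -c "
from h import *
err(0,np.array([-.035,.151,0]));ft()"
```

```text
shift mm [  0.9 -11.    0.2] turn deg [-0.17  0.02  0.  ]
F tool [0.9 1.4 0.2] T tool [-0.   -0.05  0.34]
```

Emit:
carry_out(hand=[10, 10, 10, 10, 10], offset=[[0, -10, 0], [0, -12, 0], [0, -15, 0], [0, -15, 0], [0, -15, 0]], twist=[[0, 0, 0], [0, 0, 0], [0, 0, 0], [0, 0, 0], [0, 0, 0]])

```text
t: 22.57
tool_pos: [0.5208, 0.0213, 0.2427]
orientation: [-0.768, 1.376, -0.297]
force: [-0.2, 0.1, -0.3]
width: 0.202
```

Emit:
carry_out(hand=[10, 10, 10, 10, 10], offset=[[-8, -15, 0], [-10, -15, 0], [-10, -12, 0], [-10, -8, 0], [-10, -4, 0]], twist=[[0, 0, 4], [0, 0, 5], [0, 0, 5], [0, 0, 5], [0, 0, 5]])

```text
t: 22.98
tool_pos: [0.5272, 0.0018, 0.3148]
orientation: [-0.461, 1.497, 0.035]
force: [0.8, -0.5, -1.8]
width: 0.206
```

Emit:
carry_out(hand=[10, 10, 10, 10, 10], offset=[[-10, 0, 0], [-10, 0, 0], [-8, 0, 0], [-3, 0, 0], [0, 0, 0]], twist=[[0, 0, 5], [0, 0, 5], [0, 0, 4], [0, 0, 2], [0, 0, 0]])

```text
t: 23.4
tool_pos: [0.5256, 0.006, 0.3437]
orientation: [-0.249, 1.553, 0.25]
force: [0.2, 0.4, -0.9]
width: 0.203
```

```bash
python3 -c "
from h import *
np.set_printoptions(precision=4,suppress=True)
rows();ft()
s=bot.get_state();M=R.from_rotvec(s['orientation']).as_matrix();p=s['tool_pos']
print('tip',p+M@[-.035,.151,0],'tilt',np.degrees(np.arcsin(M[2,1])))
"
```

```text
23.4 [0.5256 0.006  0.3437] 
 [[ 0.003 -0.313  0.95 ]
 [ 0.001  0.95   0.313]
 [-1.     0.     0.003]] [ 0.2  0.4 -0.9] 17.3
F tool [0.9 0.3 0.4] T tool [-0.02  0.01 -0.06]
tip [0.4783 0.1494 0.3788] tilt 0.001214916826594981
```

Emit:
carry_out(hand=[10, 10, 10, 10, 10], offset=[[0, 0, 0], [0, 0, 0], [0, 0, 0], [0, 0, 0], [0, 0, 0]], twist=[[0, 0, 0], [0, 0, 0], [0, 0, 0], [0, 0, 0], [0, 0, 0]])

```text
t: 23.82
tool_pos: [0.525, 0.0082, 0.3429]
orientation: [-0.252, 1.554, 0.252]
force: [0.8, 0.3, -1.2]
width: 0.203
```

```bash
python3 -c "
from h import *
np.set_printoptions(precision=1,suppress=True)
s=bot.get_state();M=R.from_rotvec(s['orientation']).as_matrix();p=s['tool_pos']
a=bot.capture('scene')[:,:,::-1];b=bot.capture('top')[:,:,::-1]
for n,im,ref in(('scene',a,'s6'),('top',b,'t6')):
  q=[proj(n,p+M@[-.035,y,0]) for y in(.041,.096,.151)];print(n,q)
  D=np.abs(im.astype(int)-np.load(f'pics/{ref}.npy').astype(int)).max(2)
  if n=='top': print('drawer diff px',(D[125:248,240:385]>25).sum(),(D[215:248,280:350]>25).sum())
  u0,v0=np.min(q,0).astype(int)-4;u1,v1=np.max(q,0).astype(int)+6;print('cols',u0)
  for v in range(v0,v1): print(v,''.join('#' if x>14 else '.' for x in D[v,u0:u1]))
"
```

```text
scene [array([252.8,  86. ]), array([259.7,  76. ]), array([266.1,  66.8])]
cols 248
62 ############....########
63 ############....########
64 ############....########
65 ############...#########
66 ############..##########
67 ###########...#########.
68 ###########...#########.
69 ###########..#########..
70 ######################..
71 #####################...
72 ####################....
73 ####################....
74 ###################.....
75 .#################......
76 .#################......
77 .################.......
78 .################.......
79 .###############........
80 .##############.........
81 ###########.............
82 ###########.............
83 ###########.............
84 ###########.............
85 ###########.............
86 ###########.............
87 ###########.............
88 ############............
89 ###########.............
90 ###########.............
91 ##########..............
top [array([215.1, 206.7]), array([185. , 216.6]), array([154.8, 226.5])]
drawer diff px 4282 17
cols 150
202 ......................###########################################
[... 1510 characters left out ...]
................
223 ...........##....###########################...........................
224 .......#...##.###.##########################...........................
225 ..........#.#.#..#.########################............................
226 ....#..####.##.#.##########################............................
227 ....#.###...####..#########################............................
228 ..........##.#....#########################............................
229 .......##.#......##########################............................
230 ................##########################.............................
231 .................#########################.............................
```

```bash
python3 -c "
from h import *
rows();print(np.abs(bot.get_state()['joint_vel']).max());print(bot.finish_job())"
```

```text
23.92 [0.5251 0.0081 0.343 ] 
 [[ 0.002 -0.315  0.949]
 [ 0.001  0.949  0.315]
 [-1.    -0.     0.002]] [-0.3  0.4 -0.8] 17.8
0.0027121771847328662
the job is handed in; nothing more can be done
None
```

I carried out the whole job in the order asked and handed it in at 23.9 s; the hand-in reported no verdict.

- **Drawer:** I pulled it to its stop, which it met with about 36 N on the wrist sensor. It was still open at the last check, with the handle area unchanged in the top picture.
- **Rod:** I lifted it straight out of its holder by the black grip.
- **Filler neck:** The rod slid in with no side load. The collar met the rim at about 4 N and seated at about 9 N, and a further 0.8 mm of push moved it 0 mm.
- **End pose:** I drew the rod fully out and held it by the grip, still, with its computed tilt near 0°. The axis is about 0.38 m above the bench and away from everything.

**What disagreed:**
- **Fingertips:** They sat about 27 mm short of the reported TCP, so the first two closes on the handle missed it or caught too little. I went lower and used the measured rod-to-tool offset from then on.
- **Opening:** The reported opening read about 2 mm low on both the handle and the grip.
- **Rod depth:** The collar met the rim about 1.5 mm before the calculated 110 mm, which is within my error on the rim position.
- **Last check:** The rod tip in the top picture matched where I calculated it. The rod in the scene picture was too hard to separate from the arm behind it to confirm level a second way.

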